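# Index a welded part on the turntable and read its nut with an infrared thermometer

### The arm

A 6-joint arm with a two-finger parallel gripper is mounted at the origin on the work surface. World frame = base frame: x ahead of the robot, y to its left, z up, the work surface at z = 0. Lengths are in m, angles in degrees, forces in N, time in s.
With the tool pointing down it reaches from about 0.35 to 0.875 m from the base axis. Payload 4.2 kg.
Tool frame: the origin (TCP) lies at the very end of the fingers, on their centre line; the grasp point (between the pads) lies robot.hold_point_z behind it (robot.hold_point_z is the distance from the TCP to the grasp point, in m); z points along the fingers, y is the direction in which the jaws open and shut (so a half turn about z gives the same grasp; the last joint's range is limited). The gripper opens to 85 mm and grips with 20 to 120 N. Pads are 22 mm wide; open, the fingers measure 114 mm over their backs; the gripper's body (76 mm by 85 mm) begins 54 mm behind the grasp point. The pads swing forward as they close: fully open they stand 13 mm farther back than shut.
Start: joints at [-52.277, 22.042, 0.453, 0, -68.411, -14.817], TCP at [0.243, -0.576, 0.231] pointing down, gripper open.
Joint ranges: [-179.83, 179.83], [-69.29, 118.12], [-61.27, 80.66], [-181.25, 117.63], [-171.15, -9.14], [-177.46, 177.46]. Speed limits (degrees/s): [159.86, 159.86, 180, 180, 180, 180].

### API

Orientations are given as a 3x3 rotation matrix whose columns are the frame's x, y, z axes.
In Python, from cell import robot gives the robot as it stands.
- The arm moves only by the tool play_rows, never from a script. Its argument "deltas" is a list of rows, each a list of 3 entries, a list of its own where there are three numbers: the turn, a rotation vector about the tool's x, y, z in rad, then the shift along the tool's x, y, z in mm, then the gripper's target within -1 to 1 (fully open at 1, half-way at 0, shut at -1). In form: [[[rx, ry, rz], [tx, ty, tz], hand], ...]. A call has 1 to 10 rows; each row shifts and turns the pose as measured when the row begins, along the tool's axes as they then stand; what a row does not reach is not made up. A row lasts 1/10 s, in which the tool goes at most 50 mm and 8.59 degrees, less where a joint would pass 70% of its speed; a pose out of reach is approached as far as the arm can. A call with a gripper value outside its range is refused whole. The fingers move at their own pace and stop on an object; "grip_force" is the grip in N (left out, the last holds). Time passes only in rows, so rows that do not move let the fingers close. It gives the time, the measured TCP pose, the force and the opening at its end, in the units of the state.
- robot.state(): the state, without advancing time (a new reading comes with each control period).
- robot.read_camera(name): name is "scene" or "top"; returns the picture (480x640x3 uint8, red, green, blue); there is no depth.
- robot.camera_info(name): a dict with "K" (3x3 intrinsics, pixels), "world_to_cam" (4x4, takes a point from world to camera coordinates). Camera axes: x right, y up, looking along -z (the intrinsics and any distortion apply to the point x, -y, -z); pixel columns grow to the right and rows downward; lengths in m; the calibration is good to about 2 mm. A picture is of the moment at which its call begins. camera_info takes no time and is no camera call.
- robot.finish_job(): hands the job in, once; it reports no verdict.
The state is a dict: "clock": time; "q": joint angles; "qvel": joint speeds; "tau": joint torques, N m; "position": TCP position; "tool_rot": TCP orientation; "force": force on the tool from outside, world axes, zero at the start; "ft_torque": the same for the moment, N m; "opening": opening from 0.0 (shut) to 1.0 (fully open).
Only numpy, scipy, OpenCV 4.12 (cv2) and the standard library are available. Lean on these libraries where they do the work, as an engineer would, in place of code of your own. Each camera call takes 0.05 s, during which the arm holds its last target.

### The job

Turn the turntable until the sloping face with the hexagon nut faces the fixed pointer, then take the infrared thermometer and aim it squarely at the middle of the nut, its lens about 8 cm away, holding it still for at least two seconds without touching the workpiece or the turntable with it. Then lay the thermometer gently back on its rubber mat, the right way up with its whole handle on the mat, leaving the turntable as set and the other things on the bench where they are.

Things in the scene. Friction and masses are not known exactly. Their poses are not given: they have to be found in the camera images.
- turntable (a joint): angle of the turntable about its vertical axis in rad, growing anticlockwise seen from above. At 0 the face with the hexagon nut faces the fixed pointer exactly. Hard stops at -0.3 and 5.6 rad, so it must be brought back to 0 by turning it clockwise (seen from above), 2.6 to 4.6 rad. It stays where it is left (slight friction, about 0.12 N m)
- positioner: fixed grey base of the turntable, origin on the bench under the turntable's vertical axis; its x axis is horizontal and points from the axis to the pointer. On it turns a steel disc of 250 mm diameter whose top is 60 mm above the bench.
- disc_top (a point): centre of the disc's top. On the disc sits a four-sided metal pyramid (104 mm square foot, 38 mm high, sides sloping at 45 degrees) with a thin ribbed rod (18 mm thick) standing on it up to 158 mm above the bench. Its four sloping faces carry: the hexagon nut; a square pad; a long bar; two round studs
- pointer_tip (a point): top of the fixed upright steel pointer (30 mm radially x 12 mm x 62 mm high) on the base, 145 mm from the turntable's axis
- peg_top (a point): centre of the top of the upright round crank peg on the disc (18 mm diameter, standing 53 mm above the disc, 113 mm above the bench), 110 mm from the axis, diametrically across from the hexagon nut; it goes round with the disc
- hex_nut (a point): the hexagon nut to measure, 32 mm across flats, fixed to a sloping face of the pyramid, 41 mm from the turntable's axis and 87 mm above the bench. Origin: centre of its outer face; its x axis points straight out of it (45 degrees upward, away from the turntable's axis)
- thermometer: hand-held infrared thermometer, 0.27 kg: flat-bottomed grey handle 150 mm long (its x) x 30 mm wide (its y) x 40 mm high, with a thin neck at the front (+x) that rises to 77 mm and carries the sensor barrel, slanting down and forward at 45 degrees. Origin: centre of the handle's underside; z up. Grip the handle from above across its width, near the origin
- sensor: sensor barrel of the thermometer, 24 mm diameter, 55 mm long. Origin: centre of the lens at its front end, 145 mm ahead (x) and 32 mm above (z) the thermometer's origin; its x axis is the line of sight, 45 degrees below the thermometer's x axis
- handle_rear (a point): rear end of the handle's underside, on its centre line
- handle_front (a point): front end of the handle's underside, on its centre line
- mat: fixed black rubber mat on which the thermometer lies, 230 mm (its x) x 100 mm (its y) x 3 mm, origin under its centre
- scrap_bin: bystander: green open bin of metal scrap, 150 x 100 x 55 mm, origin under its centre; it and the mat may have swapped places
- pliers: bystander: pliers lying flat, 150 mm long, 18 mm high
- sprocket: bystander: chain sprocket lying flat, 100 mm across, 18 mm high
- loose_nut: bystander: loose hexagon nut lying on the bench, 30 mm across, 16 mm high (not the one to measure)
- rebar: bystander: short ribbed bar lying flat, 200 mm long, 16 mm thick
- grinder: bystander: angle grinder, about 230 mm long, 67 mm high
- wire_brush: bystander: brush lying flat
- marker: bystander: marker pen, 130 mm long, 14 mm thick
There are look-alikes about, which are no part of the job. What is shaped like the thermometer but yellow is not meant.

How it is judged:
By the outcome, as a careful person would: the job done as asked, in the order asked, and still so for the second after the job is handed in, with the robot touching nothing.
It also fails if it takes over 72 s, if anything falls off the work surface, if the arm or the gripper's body presses on something with over 40 N, if the wrist force passes 120 N, or if a joint passes its speed limit or range.

## Working session

There is one attempt and no reset: what is moved stays moved. The work goes in short steps, Python scripts to look and compute and a tool call to move; the robot and the scene stay as the last step left them, time stands still between calls to the robot, and variables do not carry over. Pictures are saved under pics/ and viewed, and the job is handed in when it is done.

Besides the shell and the picture viewer there is one more tool, called after ">>>" as a command line: name --argument value ..., lists and objects as JSON in quotes. play_rows: Moves the arm, as the interface text tells. Its arguments: {"type":"object","properties":{"deltas":{"type":"array"},"grip_force":{"type":"number"}},"required":["deltas"]}

```bash
ls; mkdir -p pics; python3 - <<'E'
from cell import robot
import cv2,numpy as np
for n in("scene","top"):
    cv2.imwrite(f"pics/{n}0.png",robot.read_camera(n)[:,:,::-1])
    i=robot.camera_info(n);print(n,i)
print(robot.state(),robot.hold_point_z)
E
```

```text
pics
scene {'K': array([[526.82411263,   0.        , 321.16206726],
       [  0.        , 526.82411263, 235.83305698],
       [  0.        ,   0.        ,   1.        ]]), 'world_to_cam': array([[ 0.53789205,  0.84280742, -0.01864892, -0.29991485],
       [-0.58888349,  0.3914797 ,  0.70707841,  0.26718857],
       [ 0.60323161, -0.36934981,  0.7068892 , -2.09990667],
       [ 0.        ,  0.        ,  0.        ,  1.        ]])}
top {'K': array([[454.10557984,   0.        , 320.97909993],
       [  0.        , 454.10557984, 236.10411152],
       [  0.        ,   0.        ,   1.        ]]), 'world_to_cam': array([[ 0.02469087, -0.9996284 , -0.01155116, -0.00182039],
       [ 0.99463973,  0.02340381,  0.10071779, -0.5568791 ],
       [-0.10041003, -0.01397605,  0.99484798, -1.16936163],
       [ 0.        ,  0.        ,  0.        ,  1.        ]])}
{'clock': 0.1, 'q': array([-5.22780142e+01,  2.20862587e+01,  3.86335058e-01, -2.66892613e-02,
       -6.84125068e+01, -1.48184395e+01]), 'qvel': array([ 0.03369399,  0.05745222,  0.17286762,  0.12146504, -0.02888606,
       -0.01261843]), 'tau': array([-4.63187898e-04, -3.93319809e+01,  1.88929796e+01,  4.19797227e+00,
       -2.59522974e-03,  8.54169940e-06]), 'position': array([ 0.24306425, -0.57521173,  0.23031976]), 'tool_rot': array([[-9.21228134e-01, -3.89021836e-01, -8.57949408e-04],
       [-3.89022773e-01,  9.21226346e-01,  1.81712072e-03],
       [ 8.34659583e-05,  2.00774459e-03, -9.99997981e-01]]), 'force': array([-0.05437949, -0.68860812, -0.7144608 ]), 'ft_torque': array([ 0.00879697, -0.03002944,  0.0080824 ]), 'opening': 0.9975302491488394} 0.0187
```

View pics/scene0.png

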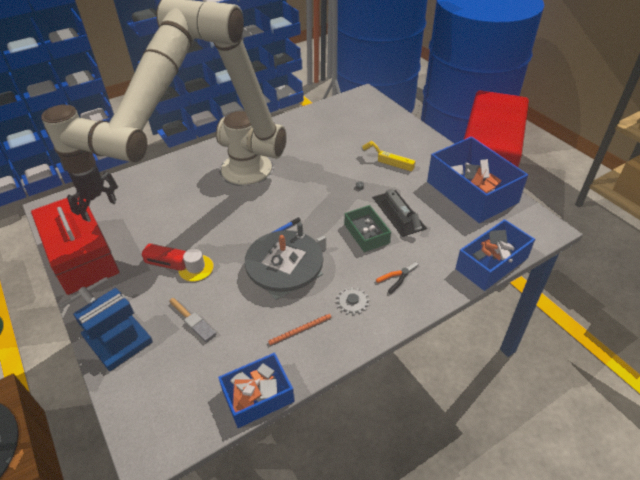

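View pics/top0.png

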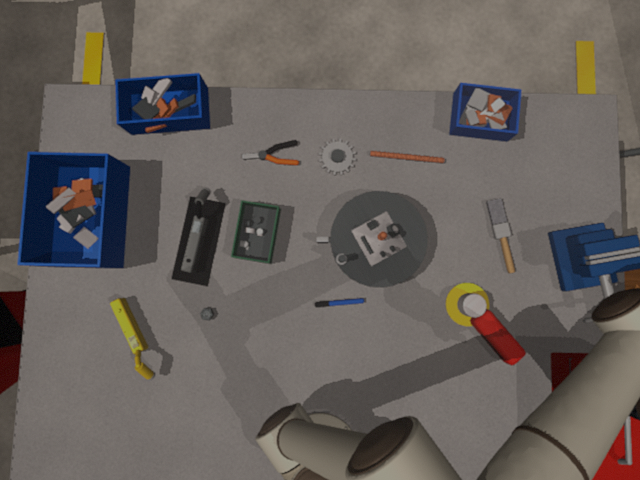

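```bash
cat > h.py <<'E'
from cell import robot
import cv2,numpy as np
from scipy.spatial.transform import Rotation as R
def ray(n,u,v):
    i=robot.camera_info(n);K=i["K"];T=i["world_to_cam"]
    d=np.linalg.inv(K)@[u,v,1];d=np.array([d[0],-d[1],-d[2]])
    return -T[:3,:3].T@T[:3,3],T[:3,:3].T@d
def onz(n,u,v,z):
    c,d=ray(n,u,v);return c+d*(z-c[2])/d[2]
def tri(a,b):
    c1,d1=ray("top",*a);c2,d2=ray("scene",*b)
    t=np.linalg.lstsq(np.c_[d1,-d2],c2-c1,rcond=None)[0]
    p,q=c1+d1*t[0],c2+d2*t[1];return (p+q)/2,np.linalg.norm(p-q)
def proj(n,p):
    i=robot.camera_info(n);T=i["world_to_cam"];c=T[:3,:3]@p+T[:3,3]
    q=i["K"]@[c[0],-c[1],-c[2]];return q[:2]/q[2]
def snap(n,f,box=None,s=1):
    im=robot.read_camera(n)[:,:,::-1].copy();cv2.imwrite("pics/raw_"+f,im)
    crop(im,f,box,s)
    return im
def crop(im,f,box,s):
    if box: im=im[box[1]:box[3],box[0]:box[2]]
    cv2.imwrite("pics/"+f,cv2.resize(im,None,fx=s,fy=s,interpolation=cv2.INTER_CUBIC))
E
python3 - <<'E'
from h import *
t=cv2.imread("pics/top0.png");s=cv2.imread("pics/scene0.png")
crop(t,"ct1.png",(310,180,450,290),5);crop(s,"cs1.png",(235,205,345,305),6)
crop(t,"ct2.png",(160,180,290,290),5);crop(s,"cs2.png",(335,170,435,250),7)
E
```

```text
(no output)
```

View pics/ct1.png

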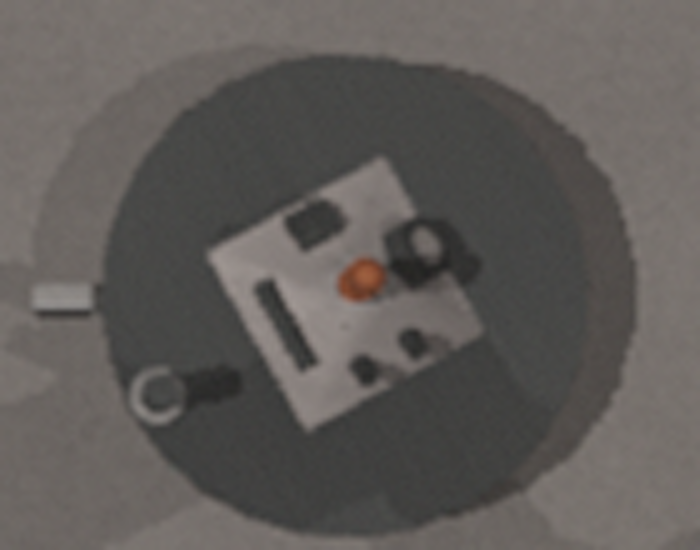

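View pics/cs1.png

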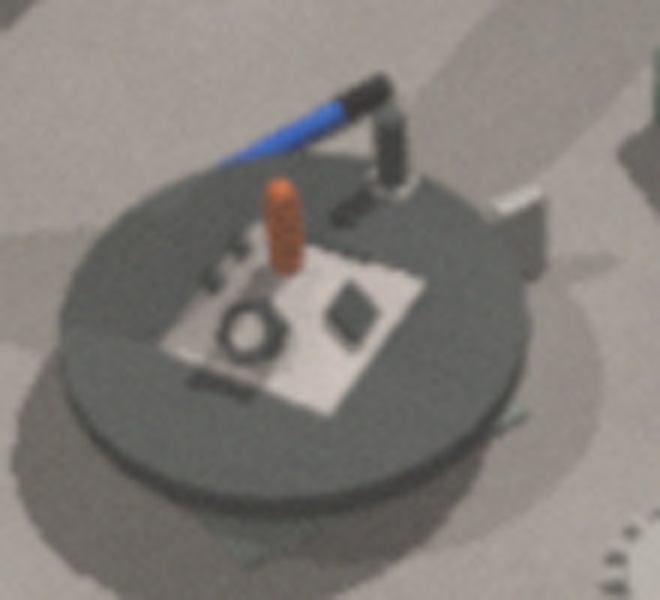

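View pics/ct2.png

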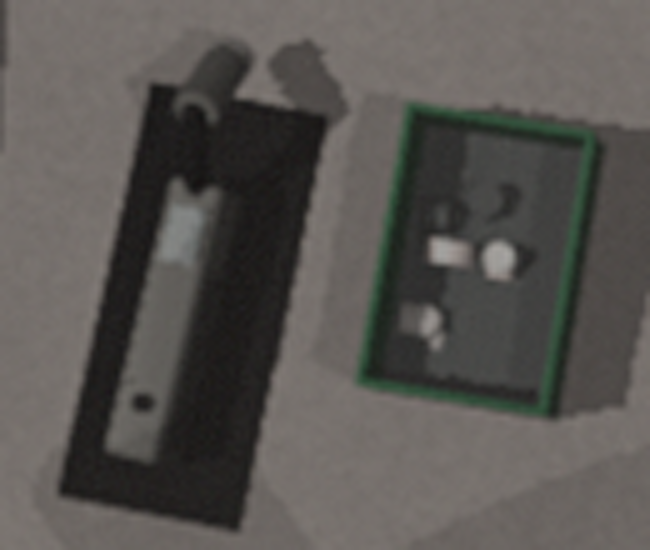

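View pics/cs2.png

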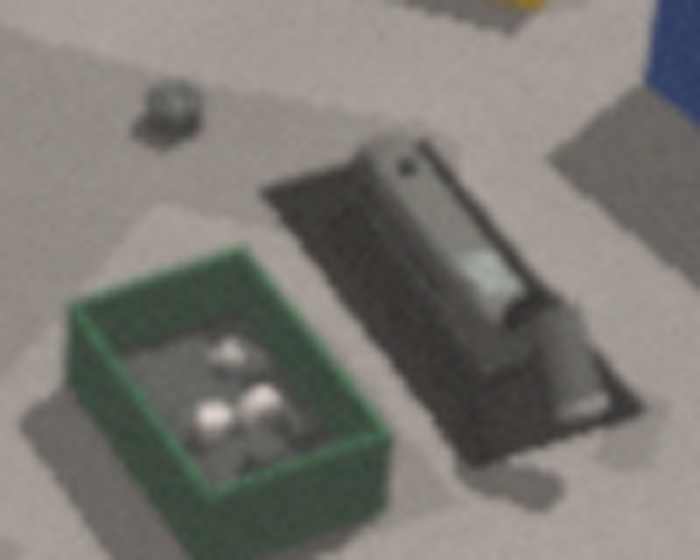

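```bash
python3 - <<'E'
from h import *
T=lambda x,y,b=(310,180),s=5:(b[0]+(x+.5)/s-.5,b[1]+(y+.5)/s-.5)
S=lambda x,y,b=(235,205),s=6:(b[0]+(x+.5)/s-.5,b[1]+(y+.5)/s-.5)
# pyramid foot corners at z=.06
P=np.array([onz("top",*T(*p),.06) for p in[(383,155),(207,252),(309,433),(485,328)]])
Q=np.array([onz("scene",*S(*p),.06) for p in[(428,284),(332,416),(160,345)]])
print("foot top",P.round(4),P.mean(0).round(4),np.linalg.norm(P-np.roll(P,1,0),axis=1).round(4))
print("foot scene",Q.round(4),((Q[0]+Q[2])/2).round(4))
print("peg tri base/top",tri(T(158,395),S(393,185)),onz("top",*T(158,390),.113).round(4),onz("scene",*S(390,108),.113).round(4), onz("top",*T(158,395),.06).round(4))
print("pointer",tri(T(63,298),S(520,200)),onz("top",*T(63,298),.062).round(4),onz("scene",*S(520,200),.062).round(4))
print("rod",tri(T(370,272),S(281,185)))
T2=lambda x,y:T(x,y,(160,180),5);S2=lambda x,y:S(x,y,(335,170),7)
print("mat");
for a in[(152,86),(327,118),(240,530),(60,492)]: print(onz("top",*T2(*a),.003).round(4))
for a in[(262,190),(478,466),(645,410)]: print(onz("scene",*S2(*a),.003).round(4))
print("handle top z .043")
for a in[(170,178),(224,188),(155,463),(105,450)]: print(onz("top",*T2(*a),.043).round(4))
E
```

```text
foot top [[ 0.6235 -0.1552  0.06  ]
 [ 0.5711 -0.0655  0.06  ]
 [ 0.4796 -0.1191  0.06  ]
 [ 0.5353 -0.2082  0.06  ]] [ 0.5524 -0.137   0.06  ] [0.1029 0.1039 0.1061 0.1051]
foot scene [[ 0.5703 -0.0648  0.06  ]
 [ 0.6225 -0.1545  0.06  ]
 [ 0.5299 -0.2053  0.06  ]] [ 0.5501 -0.135   0.06  ]
peg tri base/top (array([ 0.49683499, -0.04213453,  0.06121267]), np.float64(0.0007000938817339934)) [ 0.4967 -0.0401  0.113 ] [ 0.491  -0.0381  0.113 ] [ 0.4971 -0.0419  0.06  ]
pointer (array([0.54576654, 0.00842478, 0.06221647]), np.float64(0.001407336584487121)) [0.5454 0.0078 0.062 ] [0.5459 0.0092 0.062 ]
rod (array([ 0.55200968, -0.13669969,  0.1593314 ]), np.float64(0.0003594364242052503))
mat
[0.6585 0.3715 0.003 ]
[0.6431 0.2751 0.003 ]
[0.4193 0.3114 0.003 ]
[0.4372 0.4091 0.003 ]
[0.4184 0.3134 0.003 ]
[0.6441 0.2782 0.003 ]
[0.6591 0.3721 0.003 ]
handle top z .043
[0.6025 0.347  0.043 ]
[0.5979 0.3183 0.043 ]
[0.4533 0.3469 0.043 ]
[0.4594 0.3733 0.043 ]
```

>>> play_rows --deltas '[[[0, 0, -0.14], [0, 0, 0], 1]]'

```text
clock: 0.2
position: [0.2429, -0.5749, 0.2297]
tool_rot: [[-0.856, -0.517, -0.001], [-0.517, 0.856, 0.003], [-0.0, 0.003, -1.0]]
force: [-0.1, 0.1, -0.8]
opening: 0.998
```

```bash
cat >> h.py <<'E'
def rot(yaw_y):
    # tool pointing down, y axis at yaw_y deg
    a=np.radians(yaw_y);y=np.array([np.cos(a),np.sin(a),0]);z=np.array([0,0,-1.]);return np.c_[np.cross(y,z),y,z]
def rows(wps,hand,start=None,maxmm=45,maxdeg=8,n=None):
    """wps: list of (pos,R). straight steps; prints rows"""
    s=robot.state();p,Rm=(s["position"],s["tool_rot"]) if start is None else start
    out=[]
    for tp,tR in wps:
        rv=R.from_matrix(Rm.T@tR).as_rotvec()
        k=n or int(max(1,np.ceil(np.linalg.norm(tp-p)*1e3/maxmm),np.ceil(np.degrees(np.linalg.norm(rv))/maxdeg)))
        for i in range(k):
            R0=Rm@R.from_rotvec(rv*i/k).as_matrix()
            d=R0.T@(tp-p)/k*1e3
            out.append([[round(float(v),3)+0. for v in rv/k],[round(float(v),1)+0. for v in d],hand])
        p,Rm=tp,tR
    for i in range(0,len(out),10):print(str(out[i:i+10]).replace(" ",""))
E
python3 - <<'E'
from h import *
s=robot.state();print(s["q"].round(2),s["position"].round(4),s["clock"])
rows([(np.array([.4963,-.0411,.2]),rot(209))],1)
E
```

```text
[-5.228e+01  2.212e+01  3.500e-01 -4.000e-02 -6.841e+01 -6.600e+00] [ 0.2429 -0.5749  0.2297] 0.2
[[[0.0,0.0,-0.11],[-35.2,23.3,2.2],1],[[0.0,0.0,-0.11],[-37.5,19.3,2.2],1],[[0.0,0.0,-0.11],[-39.4,15.1,2.2],1],[[0.0,0.0,-0.11],[-40.8,10.7,2.2],1],[[0.0,0.0,-0.11],[-41.8,6.2,2.2],1],[[0.0,0.0,-0.11],[-42.2,1.6,2.2],1],[[0.0,0.0,-0.11],[-42.1,-3.1,2.2],1],[[0.0,0.0,-0.11],[-41.5,-7.7,2.1],1],[[0.0,0.0,-0.11],[-40.4,-12.1,2.1],1],[[0.0,0.0,-0.11],[-38.9,-16.5,2.1],1]]
[[[0.0,0.0,-0.11],[-36.8,-20.6,2.1],1],[[0.0,0.0,-0.11],[-34.3,-24.5,2.1],1],[[0.0,0.0,-0.11],[-31.4,-28.2,2.1],1],[[0.0,0.0,-0.11],[-28.2,-31.4,2.1],1]]
```

>>> play_rows --deltas '[[[0, 0, -0.11], [-35.2, 23.3, 0], 1], [[0, 0, -0.11], [-37.5, 19.3, 0], 1], [[0, 0, -0.11], [-39.4, 15.1, 0], 1], [[0, 0, -0.11], [-40.8, 10.7, 0], 1], [[0, 0, -0.11], [-41.8, 6.2, 0], 1], [[0, 0, -0.11], [-42.2, 1.6, 0], 1], [[0, 0, -0.11], [-42.1, -3.1, 0], 1], [[0, 0, -0.11], [-41.5, -7.7, 0], 1], [[0, 0, -0.11], [-40.4, -12.1, 0], 1], [[0, 0, -0.11], [-38.9, -16.5, 0], 1]]'

```text
clock: 1.2
position: [0.4176, -0.1786, 0.2252]
tool_rot: [[0.108, -0.994, -0.008], [-0.994, -0.108, 0.009], [-0.01, 0.007, -1.0]]
force: [0.6, -0.4, -0.7]
opening: 1.0
```

```bash
python3 - <<'E'
from h import *
s=robot.state();print(s["q"].round(2),s["position"].round(4),s["clock"])
rows([(np.array([.4963,-.0411,.18]),rot(210))],1)
E
```

```text
[ -2.91   5.81 -22.24  -0.56 -62.45   9.39] [ 0.4176 -0.1786  0.2252] 1.2
[[[0.001,0.003,-0.104],[-31.9,-23.4,11.4],1],[[0.001,0.003,-0.104],[-29.4,-26.5,11.4],1],[[0.001,0.003,-0.104],[-26.5,-29.4,11.3],1],[[0.001,0.003,-0.104],[-23.3,-32.0,11.3],1]]
```

>>> play_rows --deltas '[[[0.001, 0.003, -0.104], [-31.9, -23.4, 11], 1], [[0.001, 0.003, -0.104], [-29.4, -26.5, 11], 1], [[0.001, 0.003, -0.104], [-26.5, -29.4, 11], 1], [[0.001, 0.003, -0.104], [-23.3, -32, 11], 1]]'

```text
clock: 1.6
position: [0.4973, -0.0336, 0.1819]
tool_rot: [[0.518, -0.856, 0.004], [-0.856, -0.518, -0.001], [0.003, -0.003, -1.0]]
force: [0.3, -0.6, -0.5]
opening: 1.0
```

```bash
python3 - <<'E'
from h import *
s=robot.state();print(s["q"].round(2),s["position"].round(4),s["clock"])
rows([(np.array([.4963,-.0411,.14]),rot(210)),(np.array([.4963,-.0411,.08]),rot(210))],1,maxmm=25)
snap("top","t2.png",(310,180,450,290),5)
E
```

```text
[ 14.91  12.2  -21.41   0.13 -56.19  16.2 ] [ 0.4973 -0.0336  0.1819] 1.6
[[[-0.001,-0.001,0.01],[2.9,2.4,21.0],1],[[-0.001,-0.001,0.01],[3.0,2.4,21.0],1],[[0.0,0.0,0.0],[0.0,0.0,20.0],1],[[0.0,0.0,0.0],[0.0,0.0,20.0],1],[[0.0,0.0,0.0],[0.0,0.0,20.0],1]]
```

View pics/t2.png

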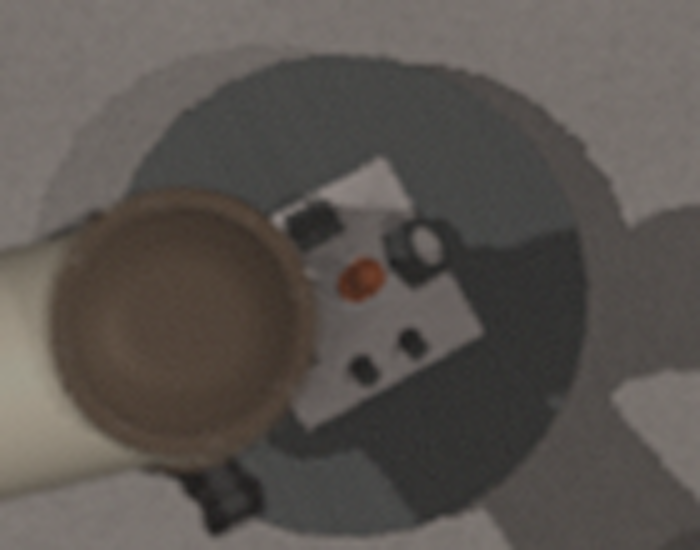

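>>> play_rows --deltas '[[[-0.001, -0.001, 0.01], [2.9, 2.4, 20], 1], [[-0.001, -0.001, 0.01], [3, 2.4, 20], 1], [[0, 0, 0], [0, 0, 20], 1], [[0, 0, 0], [0, 0, 20], 1], [[0, 0, 0], [0, 0, 18], 1], [[0, 0, 0], [0, 0, 0], 1]]'

```text
clock: 2.25
position: [0.4985, -0.0343, 0.0764]
tool_rot: [[0.511, -0.86, -0.003], [-0.86, -0.511, -0.0], [-0.001, 0.003, -1.0]]
force: [0.4, 0.4, -0.2]
opening: 0.997
```

```bash
python3 - <<'E'
from h import *
s=robot.state();print(s["q"].round(2),s["position"].round(4),s["clock"],s["force"])
snap("scene","s3.png",(235,165,345,285),5)
E
```

```text
[ 14.69  20.26 -28.35  -0.05 -41.58  16.08] [ 0.4985 -0.0343  0.0764] 2.25 [ 0.38160578  0.40717393 -0.16377668]
```

View pics/s3.png

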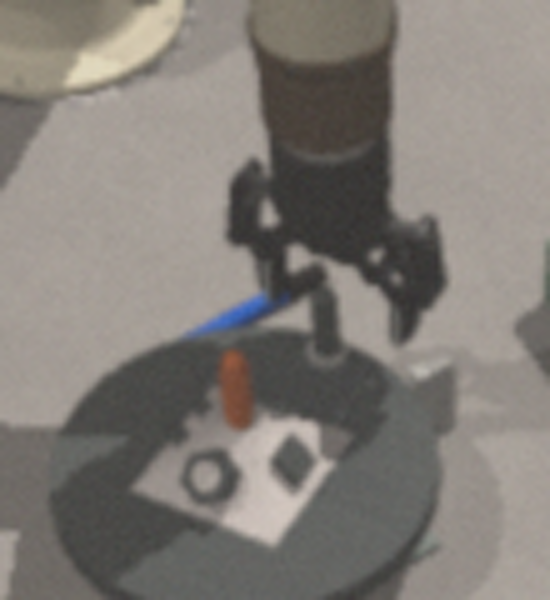

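>>> play_rows --deltas '[[[0, 0, 0], [4.7, 5.4, 0], 1], [[0, 0, 0], [0, 0, 0], 1]]'

```text
clock: 2.5
position: [0.4981, -0.0413, 0.0791]
tool_rot: [[0.512, -0.859, 0.002], [-0.859, -0.512, 0.0], [0.001, -0.001, -1.0]]
force: [-0.1, -0.2, -0.1]
opening: 0.999
```

```bash
python3 - <<'E'
from h import *
s=robot.state();print(s["q"].round(2),s["position"].round(4),s["clock"],s["force"])
E
```

```text
[ 1.391e+01  1.992e+01 -2.838e+01  3.000e-02 -4.160e+01  1.687e+01] [ 0.4981 -0.0413  0.0791] 2.5 [-0.08611325 -0.16153388 -0.08066049]
```

>>> play_rows --deltas '[[[0, 0, 0], [0, 0, 0], -1], [[0, 0, 0], [0, 0, 0], -1], [[0, 0, 0], [0, 0, 0], -1], [[0, 0, 0], [0, 0, 0], -1], [[0, 0, 0], [0, 0, 0], -1], [[0, 0, 0], [0, 0, 0], -1]]' --grip_force 20

```text
clock: 3.1
position: [0.4993, -0.0416, 0.0819]
tool_rot: [[0.511, -0.859, 0.007], [-0.859, -0.511, 0.001], [0.002, -0.006, -1.0]]
force: [0.8, -1.3, -1.1]
opening: 0.201
```

```bash
cat >> h.py <<'E'
C=np.array([.5515,-.1363])
def circ(tgt_ang,tgt_yaw,step=8,z=None,hand=-1):
    s=robot.state();p=s["position"];Rm=s["tool_rot"];z=z or p[2]
    a0=np.degrees(np.arctan2(*(p[:2]-C)[::-1]))
    y0=np.degrees(np.arctan2(Rm[1,1],Rm[0,1]))%360
    n=int(np.ceil((a0-tgt_ang)%360/step)); r0=np.linalg.norm(p[:2]-C)
    A=np.linspace(a0,a0-(a0-tgt_ang)%360,n+1)[1:];Y=np.linspace(y0,tgt_yaw,n+1)[1:]
    w=[];r=.11
    for a,y in zip(A,Y):
        w.append((np.r_[C+r*np.array([np.cos(np.radians(a)),np.sin(np.radians(a))]),z],rot(y)))
    print("ang",a0,"yaw",y0,"r",r0,"n",n);rows(w,hand,n=1)
E
python3 - <<'E'
from h import *
s=robot.state();print(s["q"].round(2),s["position"].round(4),s["clock"],s["force"],s["opening"])
circ(272.3,22)
E
```

```text
[ 13.86  19.65 -28.27   0.05 -41.69  16.86] [ 0.4993 -0.0416  0.0819] 3.1 [ 0.83578728 -1.28988861 -1.11770682] 0.20134235272986137
ang 118.85362872050213 yaw 210.75623779435148 r 0.10817922007710992 n 26
[[[-0.007,-0.002,0.127],[-0.3,-15.2,0.1],-1],[[0.0,0.0,0.127],[1.7,-15.1,0.0],-1],[[0.0,0.0,0.127],[1.9,-15.1,0.0],-1],[[0.0,0.0,0.127],[2.1,-15.1,0.0],-1],[[0.0,0.0,0.127],[2.3,-15.1,0.0],-1],[[0.0,0.0,0.127],[2.5,-15.0,0.0],-1],[[0.0,0.0,0.127],[2.6,-15.0,0.0],-1],[[0.0,0.0,0.127],[2.8,-15.0,0.0],-1],[[0.0,0.0,0.127],[3.0,-14.9,0.0],-1],[[0.0,0.0,0.127],[3.2,-14.9,0.0],-1]]
[[[0.0,0.0,0.127],[3.4,-14.9,0.0],-1],[[0.0,0.0,0.127],[3.5,-14.8,0.0],-1],[[0.0,0.0,0.127],[3.7,-14.8,0.0],-1],[[0.0,0.0,0.127],[3.9,-14.7,0.0],-1],[[0.0,0.0,0.127],[4.1,-14.7,0.0],-1],[[0.0,0.0,0.127],[4.2,-14.6,0.0],-1],[[0.0,0.0,0.127],[4.4,-14.6,0.0],-1],[[0.0,0.0,0.127],[4.6,-14.5,0.0],-1],[[0.0,0.0,0.127],[4.8,-14.5,0.0],-1],[[0.0,0.0,0.127],[4.9,-14.4,0.0],-1]]
[[[0.0,0.0,0.127],[5.1,-14.4,0.0],-1],[[0.0,0.0,0.127],[5.3,-14.3,0.0],-1],[[0.0,0.0,0.127],[5.4,-14.2,0.0],-1],[[0.0,0.0,0.127],[5.6,-14.2,0.0],-1],[[0.0,0.0,0.127],[5.8,-14.1,0.0],-1],[[0.0,0.0,0.127],[6.0,-14.0,0.0],-1]]
```

>>> play_rows --deltas '[[[-0.007, -0.002, 0.06], [0, -7, 0], -1], [[0, 0, 0.127], [1.7, -15.1, 0], -1], [[0, 0, 0.127], [1.9, -15.1, 0], -1], [[0, 0, 0.127], [2.1, -15.1, 0], -1]]'

```text
clock: 3.5
position: [0.5481, -0.0284, 0.0819]
tool_rot: [[0.079, -0.997, -0.004], [-0.997, -0.079, -0.001], [0.001, 0.004, -1.0]]
force: [-2.5, -0.7, 3.2]
opening: 0.203
```

```bash
python3 - <<'E'
from h import *
s=robot.state();print(s["q"].round(2),s["position"].round(4),s["clock"],s["force"],s["opening"])
circ(272.3,22)
E
```

```text
[ 1.396e+01  2.377e+01 -2.117e+01  1.000e-02 -4.529e+01 -9.450e+00] [ 0.5481 -0.0284  0.0819] 3.5 [-2.49836126 -0.73616814  3.23004356] 0.20293675439264602
ang 91.80663106949632 yaw 184.52004272663117 r 0.10796329401483236 n 23
[[[0.004,-0.001,0.123],[-0.3,-15.0,-0.1],-1],[[0.0,0.0,0.123],[1.9,-14.8,0.0],-1],[[0.0,0.0,0.123],[2.1,-14.8,0.0],-1],[[0.0,0.0,0.123],[2.3,-14.8,0.0],-1],[[0.0,0.0,0.123],[2.5,-14.8,0.0],-1],[[0.0,0.0,0.123],[2.7,-14.7,0.0],-1],[[0.0,0.0,0.123],[2.9,-14.7,0.0],-1],[[0.0,0.0,0.123],[3.1,-14.7,0.0],-1],[[0.0,0.0,0.123],[3.2,-14.6,0.0],-1],[[0.0,0.0,0.123],[3.4,-14.6,0.0],-1]]
[[[0.0,0.0,0.123],[3.6,-14.5,0.0],-1],[[0.0,0.0,0.123],[3.8,-14.5,0.0],-1],[[0.0,0.0,0.123],[4.0,-14.4,0.0],-1],[[0.0,0.0,0.123],[4.2,-14.4,0.0],-1],[[0.0,0.0,0.123],[4.4,-14.3,0.0],-1],[[0.0,0.0,0.123],[4.6,-14.3,0.0],-1],[[0.0,0.0,0.123],[4.7,-14.2,0.0],-1],[[0.0,0.0,0.123],[4.9,-14.1,0.0],-1],[[0.0,0.0,0.123],[5.1,-14.1,0.0],-1],[[0.0,0.0,0.123],[5.3,-14.0,0.0],-1]]
[[[0.0,0.0,0.123],[5.5,-13.9,0.0],-1],[[0.0,0.0,0.123],[5.6,-13.9,0.0],-1],[[0.0,0.0,0.123],[5.8,-13.8,0.0],-1]]
```

>>> play_rows --deltas '[[[0.004, -0.001, 0.123], [0, -15, 0], -1], [[0, 0, 0.123], [1.9, -14.8, 0], -1], [[0, 0, 0.123], [2.1, -14.8, 0], -1], [[0, 0, 0.123], [2.3, -14.8, 0], -1], [[0, 0, 0.123], [2.5, -14.8, 0], -1], [[0, 0, 0.123], [2.7, -14.7, 0], -1], [[0, 0, 0.123], [2.9, -14.7, 0], -1]]'

```text
clock: 4.2
position: [0.6389, -0.0708, 0.0819]
tool_rot: [[-0.732, -0.682, -0.007], [-0.682, 0.732, 0.0], [0.005, 0.005, -1.0]]
force: [-1.6, 2.8, 3.2]
opening: 0.205
```

```bash
python3 - <<'E'
from h import *
s=robot.state();print(s["q"].round(2),s["position"].round(4),s["clock"],s["force"],s["opening"])
circ(272.3,22)
E
```

```text
[  8.03  31.48  -7.02  -0.11 -51.92 -54.97] [ 0.6389 -0.0708  0.0819] 4.2 [-1.57004768  2.84528297  3.16810726] 0.2045037205546609
ang 36.8443361738196 yaw 132.98473345128426 r 0.10916549676368525 n 16
[[[0.005,-0.005,0.121],[1.8,-14.8,-0.1],-1],[[0.0,0.0,0.121],[2.8,-14.7,0.0],-1],[[0.0,0.0,0.121],[3.0,-14.6,0.0],-1],[[0.0,0.0,0.121],[3.3,-14.6,0.0],-1],[[0.0,0.0,0.121],[3.5,-14.5,0.0],-1],[[0.0,0.0,0.121],[3.7,-14.5,0.0],-1],[[0.0,0.0,0.121],[3.9,-14.4,0.0],-1],[[0.0,0.0,0.121],[4.1,-14.4,0.0],-1],[[0.0,0.0,0.121],[4.3,-14.3,0.0],-1],[[0.0,0.0,0.121],[4.5,-14.2,0.0],-1]]
[[[0.0,0.0,0.121],[4.7,-14.2,0.0],-1],[[0.0,0.0,0.121],[4.9,-14.1,0.0],-1],[[0.0,0.0,0.121],[5.2,-14.0,0.0],-1],[[0.0,0.0,0.121],[5.4,-13.9,0.0],-1],[[0.0,0.0,0.121],[5.6,-13.9,0.0],-1],[[0.0,0.0,0.121],[5.8,-13.8,0.0],-1]]
```

>>> play_rows --deltas '[[[0.005, -0.005, 0.121], [1.8, -14.8, 0], -1], [[0, 0, 0.121], [2.8, -14.7, 0], -1], [[0, 0, 0.121], [3, -14.6, 0], -1], [[0, 0, 0.121], [3.3, -14.6, 0], -1], [[0, 0, 0.121], [3.5, -14.5, 0], -1], [[0, 0, 0.121], [3.7, -14.5, 0], -1], [[0, 0, 0.121], [3.9, -14.4, 0], -1], [[0, 0, 0.121], [4.1, -14.4, 0], -1]]'

```text
clock: 5.0
position: [0.6545, -0.1804, 0.0819]
tool_rot: [[-0.966, 0.258, 0.008], [0.258, 0.966, 0.007], [-0.006, 0.008, -1.0]]
force: [2.7, 2.4, 0.3]
opening: 0.204
```

```bash
python3 - <<'E'
from h import *
s=robot.state();print(s["q"].round(2),s["position"].round(4),s["clock"],s["force"],s["opening"])
circ(272.3,22)
E
```

```text
[  -1.97   34.15   -1.75   -0.48  -53.65 -102.72] [ 0.6545 -0.1804  0.0819] 5.0 [2.71074968 2.42534938 0.28990752] 0.20440635720140224
ang -23.19799992039124 yaw 75.0264510403159 r 0.11201304621517266 n 9
[[[0.009,0.006,0.103],[4.8,-13.2,-0.1],-1],[[0.0,0.0,0.103],[3.1,-13.4,0.0],-1],[[0.0,0.0,0.103],[3.4,-13.3,0.0],-1],[[0.0,0.0,0.103],[3.7,-13.2,0.0],-1],[[0.0,0.0,0.103],[4.0,-13.2,0.0],-1],[[0.0,0.0,0.103],[4.3,-13.1,0.0],-1],[[0.0,0.0,0.103],[4.6,-13.0,0.0],-1],[[0.0,0.0,0.103],[4.9,-12.9,0.0],-1],[[0.0,0.0,0.103],[5.2,-12.7,0.0],-1]]
```

>>> play_rows --deltas '[[[0.009, 0.006, 0.103], [4.8, -13.2, 0], -1], [[0, 0, 0.103], [3.1, -13.4, 0], -1], [[0, 0, 0.103], [3.4, -13.3, 0], -1], [[0, 0, 0.103], [3.7, -13.2, 0], -1], [[0, 0, 0.103], [4, -13.2, 0], -1], [[0, 0, 0.103], [4.3, -13.1, 0], -1], [[0, 0, 0.103], [4.6, -12, 0], -1]]'

```text
clock: 5.7
position: [0.5942, -0.2415, 0.0819]
tool_rot: [[-0.527, 0.849, 0.027], [0.849, 0.528, -0.003], [-0.016, 0.021, -1.0]]
force: [4.2, -3.4, -2.2]
opening: 0.198
```

```bash
python3 - <<'E'
from h import *
s=robot.state();print(s["q"].round(2),s["position"].round(4),s["clock"],s["force"],s["opening"])
circ(272.3,22)
E
```

```text
[-7.720e+00  3.055e+01 -8.800e+00 -6.000e-02 -4.911e+01 -1.404e+02] [ 0.5942 -0.2415  0.0819] 5.7 [ 4.19161885 -3.38029521 -2.22799005] 0.19775593585218829
ang -67.93205924653181 yaw 31.853594565485647 r 0.11356472794629108 n 3
[[[0.022,0.016,0.057],[6.4,-11.7,-0.4],-1],[[0.0,0.0,0.057],[3.6,-12.1,0.0],-1],[[0.0,0.0,0.057],[4.3,-11.9,0.0],-1]]
```

>>> play_rows --deltas '[[[0.022, 0.016, 0.057], [5, -11.7, 0], -1], [[0, 0, 0.057], [3.6, -12.1, 0], -1], [[0, 0, 0.057], [4, -9, 0], -1], [[0, 0, 0], [0, 0, 0], -1]]'

```text
clock: 6.1
position: [0.5631, -0.2495, 0.082]
tool_rot: [[-0.366, 0.931, 0.011], [0.931, 0.366, -0.004], [-0.008, 0.009, -1.0]]
force: [-0.9, 2.8, 2.8]
opening: 0.203
```

```bash
python3 - <<'E'
from h import *
s=robot.state();print(s["q"].round(2),s["position"].round(4),s["clock"],s["force"],s["opening"])
circ(272.3,22)
snap("top","t4.png",(310,180,450,290),5);snap("scene","s4.png",(235,165,345,285),5)
E
```

```text
[  -8.79   28.79  -12.15    0.2   -48.38 -149.9 ] [ 0.5631 -0.2495  0.082 ] 6.1 [-0.92905367  2.79413759  2.79475612] 0.2029643107716814
ang -84.14353032117548 yaw 21.443940629821487 r 0.11379079261521834 n 1
[[[0.009,0.008,-0.01],[5.7,-5.5,-0.1],-1]]
```

View pics/t4.png

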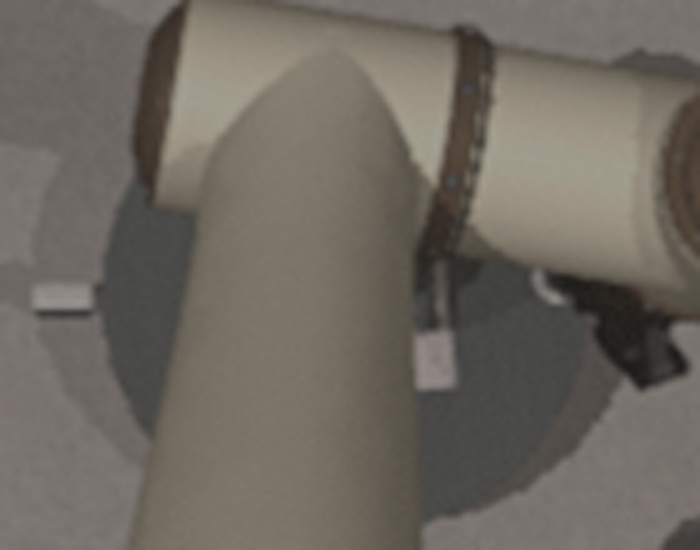

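View pics/s4.png

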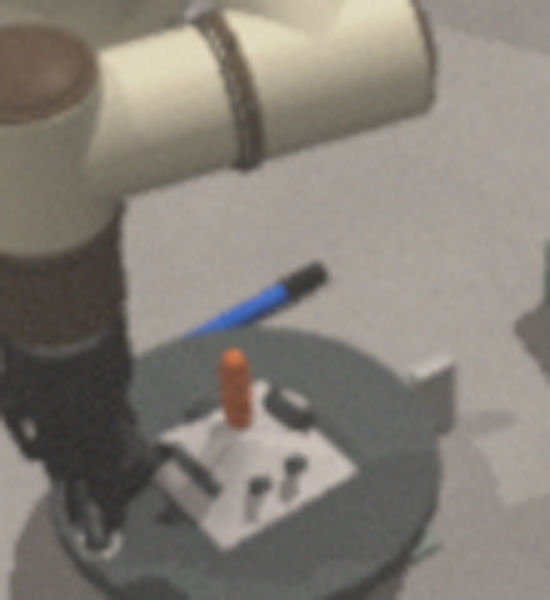

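```bash
python3 - <<'E'
from h import *
S=lambda x,y:(235+(x+.5)/5-.5,165+(y+.5)/5-.5)
Q=[onz("scene",*S(*p),.06) for p in[(357,467),(224,550),(158,440)]]
print(np.array(Q).round(4))
d=Q[0]-Q[1];print(np.degrees(np.arctan2(d[1],d[0])),np.linalg.norm(d))
d=Q[2]-Q[1];print(np.degrees(np.arctan2(d[1],d[0])),np.linalg.norm(d)); print((Q[0]+Q[2])/2)
E
```

```text
[[ 0.593  -0.0784  0.06  ]
 [ 0.607  -0.183   0.06  ]
 [ 0.5023 -0.1727  0.06  ]]
97.61629276691887 0.10552513587731972
174.40148713425228 0.10520484015838022
[ 0.54768933 -0.12553182  0.06      ]
```

>>> play_rows --deltas '[[[0.009, 0.008, -0.01], [3.5, -5.5, 0], -1], [[0, 0, 0], [0, 0, 0], -1], [[0, 0, 0], [0, 0, 0], 0.2], [[0, 0, 0], [0, 0, 0], 0.2], [[0, 0, 0], [0, 0, 0], 0.2]]'

```text
clock: 6.7
position: [0.5601, -0.2485, 0.0815]
tool_rot: [[-0.382, 0.924, 0.003], [0.924, 0.382, -0.002], [-0.003, 0.002, -1.0]]
force: [0.9, -0.3, -0.3]
opening: 0.602
```

```bash
python3 - <<'E'
from h import *
s=robot.state();print(s["q"].round(2),s["position"].round(4),s["clock"],s["force"],s["opening"])
E
```

```text
[-8.7600e+00  2.8780e+01 -1.2240e+01  1.3000e-01 -4.8790e+01 -1.4885e+02] [ 0.5601 -0.2485  0.0815] 6.7 [ 0.8744987  -0.28740617 -0.28836615] 0.6022155915188395
```

>>> play_rows --deltas '[[[0, 0, 0], [0, 0, -30], 0.2], [[0, 0, 0], [0, 0, -40], 0.2], [[0, 0, 0], [0, 0, -40], 1], [[0, 0, -0.14], [40, -20, -20], 1], [[0, 0, -0.14], [-10, -45, 0], 1], [[0, 0, -0.14], [-10, -45, 0], 1], [[0, 0, -0.14], [-10, -45, 0], 1]]'

```text
clock: 7.4
position: [0.4443, -0.3193, 0.2164]
tool_rot: [[-0.827, 0.562, 0.003], [0.562, 0.827, -0.002], [-0.003, 0.0, -1.0]]
force: [0.3, -0.4, 0.2]
opening: 1.0
```

```bash
python3 - <<'E'
from h import *
s=robot.state();print(s["q"].round(2),s["position"].round(4),s["clock"],s["force"],s["opening"])
snap("top","t5.png",(310,180,450,290),5);snap("scene","s5.png",(235,205,345,305),6)
E
```

```text
[-1.8700e+01  1.5050e+01 -1.2050e+01  6.0000e-02 -6.2710e+01 -1.0553e+02] [ 0.4443 -0.3193  0.2164] 7.4 [ 0.29894319 -0.43323314  0.20017113] 1.0000084562094769
```

View pics/t5.png

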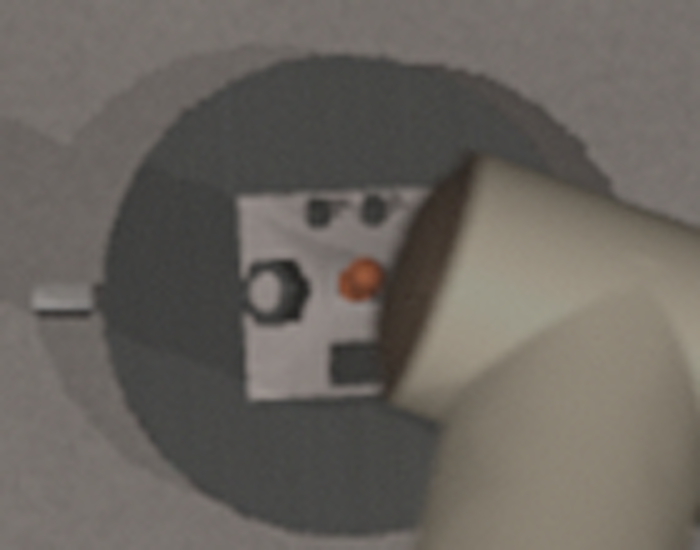

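View pics/s5.png

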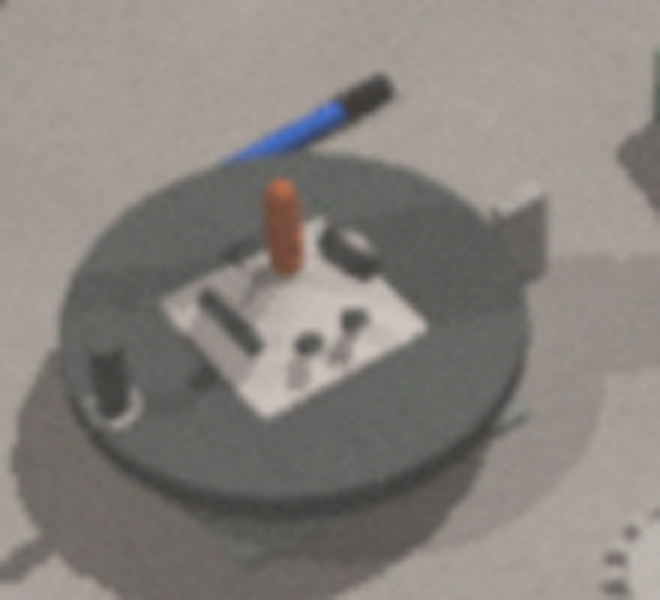

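```bash
python3 - <<'E'
from h import *
T=lambda x,y,b=(310,180),s=5:(b[0]+(x+.5)/s-.5,b[1]+(y+.5)/s-.5)
S=lambda x,y,b=(235,205),s=6:(b[0]+(x+.5)/s-.5,b[1]+(y+.5)/s-.5)
an=lambda d:np.degrees(np.arctan2(d[1],d[0]))
a,b,c=[onz("top",*T(*p),.06) for p in[(237,192),(249,403),(385,395)]]
print(a,b,"edge",an(b-a)+180,an(b-c))
Q=[onz("scene",*S(*p),.06) for p in[(430,326),(268,420),(160,303),(322,213)]]
print(np.array(Q).round(4),np.mean(Q,0))
for i in range(4):
    d=Q[(i+1)%4]-Q[i];print(an(d)%90,np.linalg.norm(d))
g=onz("scene",*S(113,408),.06);print("peg",g,an(g[:2]-C),np.linalg.norm(g[:2]-C))
# edge fits, top: bright mask, left and front edges
im=cv2.imread("pics/raw_t5.png").astype(int);gr=im.sum(2)/3
def fit(n,gr,pts):
    P=np.array([onz(n,u,v,.06)[:2] for u,v in pts]);m=P.mean(0);u=np.linalg.svd(P-m)[2][0];r=(P-m)@[-u[1],u[0]]
    return an(u)%180,r.std()*1e3,m
L=[]
for v in range(221,258):
    row=gr[v,352:366];i=np.argmax(np.diff(row));th=(row[:i+1].min()+row[i+1:i+4].max())/2
    k=np.argmax(row>th);L.append((352+k-1+(th-row[k-1])/(row[k]-row[k-1]),v))
print("left edge",fit("top",gr,L))
E
```

```text
[ 0.60255475 -0.08039795  0.06      ] [ 0.49410298 -0.08832651  0.06      ] edge 4.181267226216107 94.75027868253872
[[ 0.5969 -0.0798  0.06  ]
 [ 0.6067 -0.1833  0.06  ]
 [ 0.5032 -0.1911  0.06  ]
 [ 0.4927 -0.0854  0.06  ]] [ 0.5498559  -0.13489214  0.06      ]
5.44384273358078 0.10402486083669377
4.300158796039 0.10383439474573963
5.672945286776596 0.10622317378161743
3.098119689390415 0.10432587131305764
peg [ 0.55536568 -0.24619729  0.06      ] -87.98542792283877 0.10996525731580636
left edge (np.float64(3.8388402847493808), np.float64(1.7859785076455534), array([ 0.54840451, -0.084755  ]))
```

>>> play_rows --deltas '[[[0, 0, -0.14], [30, -40, 0], 1], [[0, 0, -0.14], [25, -43, 0], 1], [[0, 0, -0.14], [20, -45, 0], 1], [[0, 0, -0.14], [10, -45, 0], 1], [[0, 0, 0], [0, 0, 0], 1]]'

```text
clock: 8.0
position: [0.3093, -0.4365, 0.2159]
tool_rot: [[-0.998, 0.058, 0.003], [0.058, 0.998, -0.002], [-0.003, -0.002, -1.0]]
force: [-0.9, 0.6, -0.4]
opening: 0.999
```

```bash
python3 - <<'E'
from h import *
s=robot.state();print(s["q"].round(2),s["position"].round(4),s["clock"],s["force"],s["opening"])
A=np.mean([robot.read_camera("top").astype(float) for _ in range(6)],0)[:,:,::-1]
B=np.mean([robot.read_camera("scene").astype(float) for _ in range(6)],0)[:,:,::-1]
np.save("top6.npy",A);np.save("scene6.npy",B)
crop(np.uint8(A),"t6.png",(310,180,450,290),5);crop(np.uint8(B),"s6.png",(235,205,345,305),6)
E
```

```text
[-3.731e+01  1.388e+01 -1.370e+01 -1.000e-02 -6.219e+01 -5.604e+01] [ 0.3093 -0.4365  0.2159] 8.0 [-0.85646479  0.56387363 -0.37291224] 0.9994412535673285
```

View pics/t6.png

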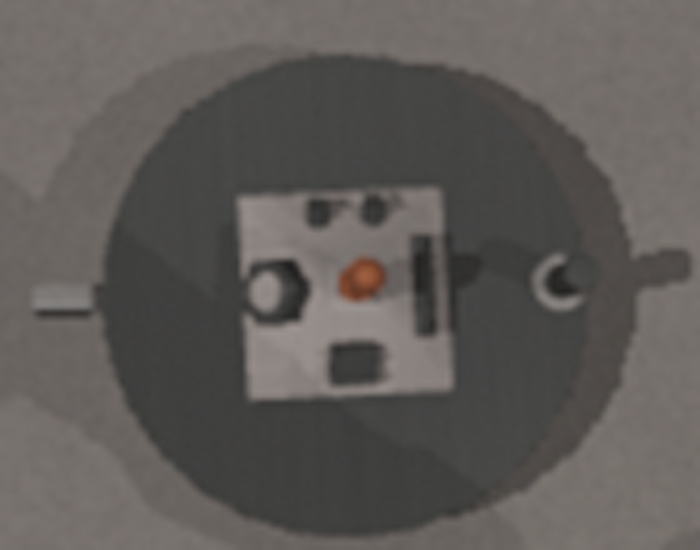

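View pics/s6.png

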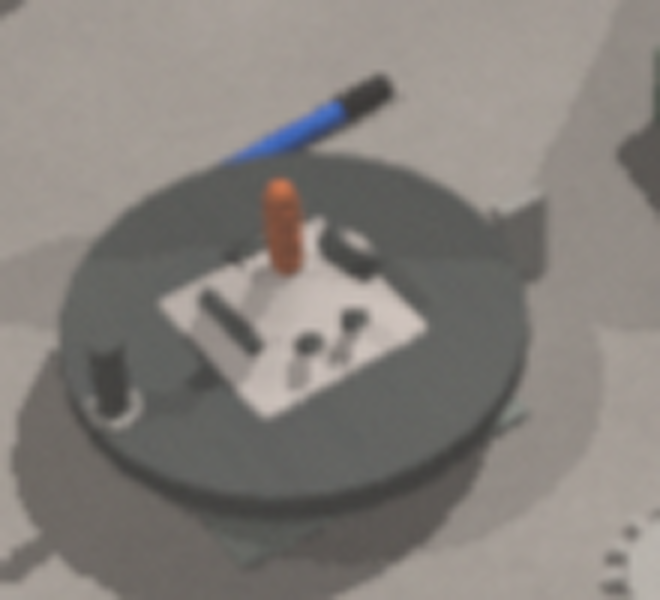

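```bash
python3 - <<'E'
from h import *
an=lambda d:np.degrees(np.arctan2(d[1],d[0]))
def rect(n,A,z=.06):  # rectified 0.5mm/px around C, 180mm half
    g=np.arange(-.18,.18,.0005);X,Y=np.meshgrid(C[0]+g,C[1]+g)
    i=robot.camera_info(n);T=i["world_to_cam"];P=np.stack([X,Y,0*X+z],-1)@T[:3,:3].T+T[:3,3];P=P*[1,-1,-1]
    q=P@i["K"].T;q=(q[...,:2]/q[...,2:]).astype(np.float32)
    return cv2.remap(A.astype(np.float32),q[...,0],q[...,1],cv2.INTER_CUBIC)
w=lambda c:C+np.array(c)*.0005-.18
for n in("top","scene"):
    im=rect(n,np.load(n+"6.npy"));g=im.mean(2)
    cv2.imwrite(f"pics/rect_{n}.png",np.clip(im,0,255))
    sub=g.copy();m=(sub>100 if n=="top" else sub>125).astype(np.uint8)
    mm=np.zeros_like(m);mm[230:490,230:490]=m[230:490,230:490]
    mm=cv2.morphologyEx(mm,cv2.MORPH_CLOSE,np.ones((41,41)))
    k,_=cv2.findContours(mm,cv2.RETR_EXTERNAL,cv2.CHAIN_APPROX_NONE);k=max(k,key=cv2.contourArea)
    r=cv2.minAreaRect(k);print(n,"pyr",w(r[0]).round(4),np.array(r[1])*.5,r[2])
    print(" levels",np.percentile(sub[230:490,230:490],[5,50,95]))
E
```

```text
top pyr [ 0.5516 -0.1362] [105.58812714 105.23189545] 4.085616588592529
 levels [ 55.08470383  88.95811844 140.97539368]
scene pyr [ 0.5498 -0.1322] [108.09339142 116.40826416] 3.814074993133545
 levels [ 82.48919678 133.58679199 189.92877655][ WARN:0@0.253] global loadsave.cpp:1063 imwrite_ Unsupported depth image for selected encoder is fallbacked to CV_8U.
```

View pics/rect_top.png

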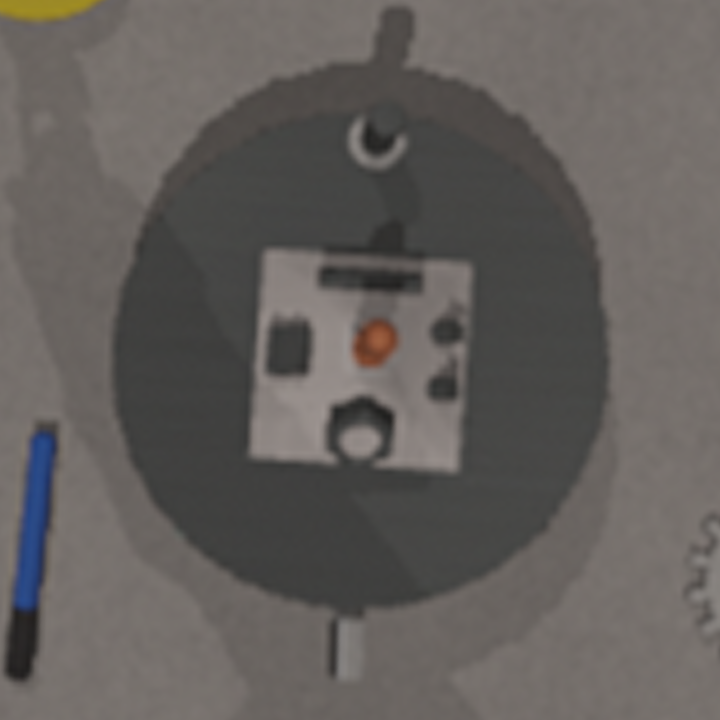

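View pics/rect_scene.png

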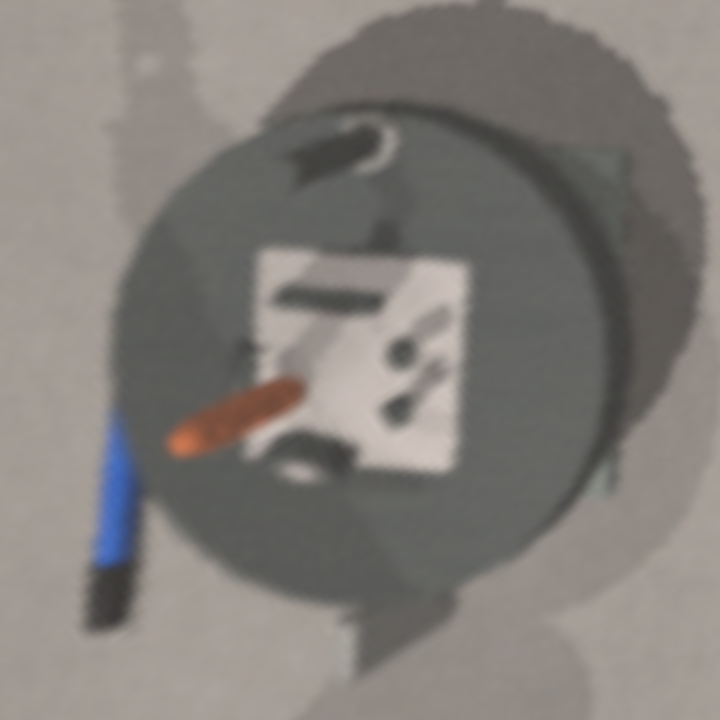

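```bash
python3 - <<'E'
from h import *
rows([(np.array([.5574,-.2475,.20]),rot(12)),(np.array([.5574,-.2475,.082]),rot(12))],1)
E
```

```text
[[[0.0,0.0,0.131],[-23.5,19.9,1.7],1],[[0.0,0.0,0.131],[-20.7,22.8,1.7],1],[[0.0,0.0,0.131],[-17.6,25.3,1.6],1],[[0.0,0.0,0.131],[-14.2,27.4,1.6],1],[[0.0,0.0,0.131],[-10.5,29.0,1.6],1],[[0.0,0.0,0.131],[-6.6,30.1,1.6],1],[[0.0,0.0,0.131],[-2.6,30.7,1.6],1],[[0.0,0.0,0.131],[1.4,30.8,1.6],1],[[0.0,0.0,0.131],[5.4,30.4,1.6],1],[[0.0,0.0,0.131],[9.3,29.4,1.6],1]]
[[[0.0,0.0,0.0],[0.0,0.0,39.3],1],[[0.0,0.0,0.0],[0.0,0.0,39.3],1],[[0.0,0.0,0.0],[0.0,0.0,39.3],1]]
```

>>> play_rows --deltas '[[[0, 0, 0.131], [-23.5, 19.9, 1], 1], [[0, 0, 0.131], [-20.7, 22.8, 1], 1], [[0, 0, 0.131], [-17.6, 25.3, 1], 1], [[0, 0, 0.131], [-14.2, 27.4, 1], 1], [[0, 0, 0.131], [-10.5, 29, 1], 1], [[0, 0, 0.131], [-6.6, 30.1, 1], 1], [[0, 0, 0.131], [-2.6, 30.7, 1], 1], [[0, 0, 0.131], [1.4, 30.8, 1], 1], [[0, 0, 0.131], [5.4, 30.4, 1], 1], [[0, 0, 0.131], [9.3, 29.4, 1], 1]]'

```text
clock: 9.6
position: [0.5697, -0.2477, 0.2074]
tool_rot: [[-0.147, 0.989, 0.005], [0.989, 0.147, -0.003], [-0.004, 0.004, -1.0]]
force: [-0.4, -0.1, -0.2]
opening: 1.004
```

```bash
python3 - <<'E'
from h import *
rows([(np.array([.5574,-.2475,.140]),rot(12)),(np.array([.5574,-.2475,.082]),rot(12))],1,maxmm=30)
E
```

```text
[[[0.001,0.001,-0.021],[0.8,-4.1,22.4],1],[[0.001,0.001,-0.021],[0.8,-4.1,22.5],1],[[0.001,0.001,-0.021],[0.9,-4.0,22.5],1],[[0.0,0.0,0.0],[0.0,0.0,29.0],1],[[0.0,0.0,0.0],[0.0,0.0,29.0],1]]
```

>>> play_rows --deltas '[[[0, 0, -0.021], [0.8, -4.1, 22], 1], [[0, 0, -0.021], [0.8, -4.1, 22], 1], [[0, 0, -0.021], [0.9, -4, 22], 1], [[0, 0, 0], [0, 0, 28], 1], [[0, 0, 0], [0, 0, 26], 1], [[0, 0, 0], [0, 0, 0], 1]]'

```text
clock: 10.2
position: [0.5635, -0.2435, 0.0836]
tool_rot: [[-0.216, 0.976, 0.009], [0.976, 0.216, -0.004], [-0.006, 0.008, -1.0]]
force: [0.0, 1.1, -0.0]
opening: 1.004
```

```bash
python3 - <<'E'
from h import *
s=robot.state();print(s["position"],s["q"])
rows([(np.array([.5574,-.2475,.082]),rot(12))],1,maxmm=30)
E
```

```text
[ 0.56351231 -0.24352662  0.08362742] [  -8.20523149   28.58171486  -12.24892394    0.20784472  -48.64741645
 -159.45608015]
[[[0.008,0.006,0.008],[-2.5,-6.8,1.6],1]]
```

>>> play_rows --deltas '[[[0.008, 0.006, 0.008], [-2.5, -6.8, 1], 1], [[0, 0, 0], [0, 0, 0], 1]]'

```text
clock: 10.4
position: [0.558, -0.2478, 0.0839]
tool_rot: [[-0.209, 0.978, -0.0], [0.978, 0.209, -0.0], [-0.0, -0.0, -1.0]]
force: [0.3, -0.2, 0.3]
opening: 1.001
```

```bash
python3 - <<'E'
from h import *
s=robot.state();print(s["position"],s["q"])
rows([(np.array([.5574,-.2475,.082]),rot(12))],1,maxmm=30)
E
```

```text
[ 0.55795572 -0.24784721  0.08391503] [-8.76505182e+00  2.85173747e+01 -1.22474407e+01  3.29751664e-02
 -4.92390233e+01 -1.59217369e+02]
[[[0.0,0.0,0.001],[0.5,-0.5,1.9],1]]
```

>>> play_rows --deltas '[[[0, 0, 0], [0, -0.5, 1], -1], [[0, 0, 0], [0, 0, 0], -1], [[0, 0, 0], [0, 0, 0], -1], [[0, 0, 0], [0, 0, 0], -1], [[0, 0, 0], [0, 0, 0], -1], [[0, 0, 0], [0, 0, 0], -1]]'

```text
clock: 11.0
position: [0.5599, -0.249, 0.0878]
tool_rot: [[-0.209, 0.978, 0.009], [0.978, 0.209, -0.003], [-0.004, 0.008, -1.0]]
force: [1.2, -0.9, -1.3]
opening: 0.197
```

```bash
python3 - <<'E'
from h import *
s=robot.state();print(s["position"],s["force"])
rows([(np.array([.5574,-.2475,.082]),rot(12))],1,maxmm=30)
E
```

```text
[ 0.55985538 -0.24903955  0.08783886] [ 1.24334983 -0.92727101 -1.31968335]
[[[0.008,0.004,0.001],[2.0,-2.1,5.8],1]]
```

>>> play_rows --deltas '[[[0.008, 0.004, 0], [0.5, -3.2, 0], -1], [[0, 0, 0], [0, 0, 0], -1]]'

```text
clock: 11.2
position: [0.5576, -0.2491, 0.0878]
tool_rot: [[-0.208, 0.978, 0.002], [0.978, 0.208, -0.0], [-0.001, 0.002, -1.0]]
force: [0.4, 0.8, 0.8]
opening: 0.202
```

```bash
python3 - <<'E'
from h import *
s=robot.state();print(s["position"],s["force"])
E
```

```text
[ 0.55762416 -0.24912369  0.08783272] [0.40364787 0.75535285 0.82808454]
```

Release, and leave upward, on toward the thermometer.

>>> play_rows --deltas '[[[0, 0, 0], [0, 0, 0], 0.2], [[0, 0, 0], [0, 0, 0], 0.2], [[0, 0, 0], [0, 0, 0], 0.2], [[0, 0, 0], [0, 0, -25], 0.2], [[0, 0, 0], [0, 0, -45], 0.5], [[0, 0, 0], [0, 0, -48], 0.8], [[0, 0, 0], [0, 0, -48], 1]]'

```text
clock: 11.9
position: [0.552, -0.2479, 0.2494]
tool_rot: [[-0.207, 0.978, -0.023], [0.978, 0.208, 0.006], [0.01, -0.021, -1.0]]
force: [0.5, -0.4, 0.8]
opening: 1.003
```

```bash
python3 - <<'E'
from h import *
s=robot.state();print(s["position"],s["force"],s["q"])
rows([(np.array([.45,.1,.26]),rot(130)),(np.array([.53,.346,.22]),rot(259))],1,maxmm=45)
E
```

```text
[ 0.55195667 -0.24785834  0.24936375] [ 0.47454395 -0.43698111  0.80067832] [-8.92657506e+00  2.01104083e+01  1.82888915e-01 -1.19749085e-01
 -7.14062482e+01 -1.59057654e+02]
[[[0.0,-0.002,-0.137],[24.1,-1.8,-0.4],1],[[0.0,-0.002,-0.137],[24.1,1.5,-0.5],1],[[0.0,-0.002,-0.137],[23.7,4.8,-0.5],1],[[0.0,-0.002,-0.137],[22.8,8.0,-0.6],1],[[0.0,-0.002,-0.137],[21.5,11.0,-0.6],1],[[0.0,-0.002,-0.137],[19.8,13.8,-0.6],1],[[0.0,-0.002,-0.137],[17.7,16.4,-0.7],1],[[0.0,-0.002,-0.137],[15.3,18.7,-0.7],1],[[0.0,-0.002,-0.137],[12.6,20.6,-0.7],1],[[0.0,-0.002,-0.137],[9.7,22.2,-0.7],1]]
[[[0.0,-0.002,-0.137],[6.5,23.3,-0.7],1],[[0.0,-0.002,-0.137],[3.3,23.9,-0.7],1],[[0.0,-0.002,-0.137],[0.0,24.2,-0.7],1],[[0.0,-0.002,-0.137],[-3.3,23.9,-0.7],1],[[0.0,-0.002,-0.137],[-6.6,23.3,-0.7],1],[[0.0,0.0,-0.132],[-12.9,8.1,2.4],1],[[0.0,0.0,-0.132],[-13.9,6.3,2.4],1],[[0.0,0.0,-0.132],[-14.6,4.4,2.4],1],[[0.0,0.0,-0.132],[-15.0,2.4,2.4],1],[[0.0,0.0,-0.132],[-15.2,0.4,2.4],1]]
[[[0.0,0.0,-0.132],[-15.1,-1.6,2.4],1],[[0.0,0.0,-0.132],[-14.8,-3.6,2.4],1],[[0.0,0.0,-0.132],[-14.2,-5.5,2.4],1],[[0.0,0.0,-0.132],[-13.3,-7.3,2.4],1],[[0.0,0.0,-0.132],[-12.3,-9.0,2.4],1],[[0.0,0.0,-0.132],[-11.0,-10.6,2.4],1],[[0.0,0.0,-0.132],[-9.5,-11.9,2.4],1],[[0.0,0.0,-0.132],[-7.8,-13.1,2.4],1],[[0.0,0.0,-0.132],[-6.0,-14.0,2.4],1],[[0.0,0.0,-0.132],[-4.1,-14.6,2.4],1]]
[[[0.0,0.0,-0.132],[-2.2,-15.1,2.4],1],[[0.0,0.0,-0.132],[-0.2,-15.2,2.4],1]]
```

>>> play_rows --deltas '[[[0.021, -0.002, -0.137], [24, -1.8, 0], 1], [[0, -0.002, -0.137], [24, 1.5, 0], 1], [[0, -0.002, -0.137], [23.7, 4.8, 0], 1], [[0, -0.002, -0.137], [22.8, 8, 0], 1], [[0, -0.002, -0.137], [21.5, 11, 0], 1], [[0, -0.002, -0.137], [19.8, 13.8, 0], 1], [[0, -0.002, -0.137], [17.7, 16.4, 0], 1], [[0, -0.002, -0.137], [15.3, 18.7, 0], 1], [[0, -0.002, -0.137], [12.6, 20.6, 0], 1], [[0, 0, -0.137], [9.7, 22, 0], 1]]'

```text
clock: 12.9
position: [0.4785, -0.0138, 0.2594]
tool_rot: [[-0.998, -0.061, -0.012], [-0.061, 0.998, -0.017], [0.013, -0.016, -1.0]]
force: [-0.2, 0.4, -0.1]
opening: 1.003
```

```bash
python3 - <<'E'
from h import *
s=robot.state();print(s["position"],s["force"],s["q"])
rows([(np.array([.5,.2,.24]),rot(180)),(np.array([.53,.346,.22]),rot(259))],1,maxmm=45)
E
```

```text
[ 0.4785362  -0.01375459  0.25935043] [-0.22377756  0.40201344 -0.11190488] [  18.3180683     6.76930309  -16.48516933    0.76378267  -67.70895581
 -105.12569302]
[[[0.0,-0.002,-0.137],[-3.2,19.3,1.4],1],[[0.0,-0.002,-0.137],[-5.8,18.7,1.4],1],[[0.0,-0.002,-0.137],[-8.3,17.7,1.4],1],[[0.0,-0.002,-0.137],[-10.6,16.4,1.5],1],[[0.0,-0.002,-0.137],[-12.7,14.8,1.5],1],[[0.0,-0.002,-0.137],[-14.7,12.9,1.5],1],[[0.0,-0.002,-0.137],[-16.3,10.8,1.6],1],[[0.0,-0.002,-0.137],[-17.6,8.5,1.6],1],[[0.0,-0.002,-0.137],[-18.6,6.0,1.6],1],[[0.0,-0.002,-0.137],[-19.2,3.4,1.7],1]]
[[[0.0,-0.002,-0.137],[-19.5,0.7,1.7],1],[[0.0,0.0,-0.138],[-14.6,-3.0,2.0],1],[[0.0,0.0,-0.138],[-14.0,-5.0,2.0],1],[[0.0,0.0,-0.138],[-13.2,-6.9,2.0],1],[[0.0,0.0,-0.138],[-12.2,-8.6,2.0],1],[[0.0,0.0,-0.138],[-10.9,-10.2,2.0],1],[[0.0,0.0,-0.138],[-9.4,-11.6,2.0],1],[[0.0,0.0,-0.138],[-7.7,-12.8,2.0],1],[[0.0,0.0,-0.138],[-5.8,-13.7,2.0],1],[[0.0,0.0,-0.138],[-3.9,-14.4,2.0],1]]
[[[0.0,0.0,-0.138],[-1.9,-14.8,2.0],1]]
```

>>> play_rows --deltas '[[[0.01, -0.01, -0.137], [-3.2, 19.3, 1], 1], [[0, -0.002, -0.137], [-5.8, 18.7, 1], 1], [[0, -0.002, -0.137], [-8.3, 17.7, 1], 1], [[0, -0.002, -0.137], [-10.6, 16.4, 1], 1], [[0, -0.002, -0.137], [-12.7, 14.8, 1], 1], [[0, -0.002, -0.137], [-14.7, 12.9, 1], 1], [[0, 0, -0.137], [-16.3, 10.8, 1], 1], [[0, 0, -0.137], [-17.6, 8.5, 1], 1], [[0, 0, -0.137], [-18.6, 6, 1], 1], [[0, 0, -0.137], [-19.2, 3.4, 1], 1]]'

```text
clock: 13.9
position: [0.4889, 0.1882, 0.2466]
tool_rot: [[-0.078, -0.997, 0.008], [-0.997, 0.077, -0.02], [0.02, -0.01, -1.0]]
force: [-0.5, 0.2, -0.3]
opening: 1.002
```

```bash
python3 - <<'E'
from h import *
s=robot.state();print(s["position"],s["force"],s["q"])
rows([(np.array([.53,.346,.20]),rot(259.5))],1,maxmm=45)
A=np.mean([robot.read_camera("top").astype(float) for _ in range(3)],0)[:,:,::-1]
B=np.mean([robot.read_camera("scene").astype(float) for _ in range(3)],0)[:,:,::-1]
np.save("top7.npy",A);np.save("scene7.npy",B)
cv2.imwrite("pics/t7.png",np.uint8(A));cv2.imwrite("pics/s7.png",np.uint8(B))
E
```

```text
[0.4888794  0.18823754 0.24659343] [-0.54653757  0.15889963 -0.26655485] [ 39.53474756  11.50699595 -12.74803267   1.31784593 -66.11668084
 -44.51848683]
[[[0.001,-0.002,-0.133],[-14.7,-2.6,4.0],1],[[0.001,-0.002,-0.133],[-14.2,-4.5,4.0],1],[[0.001,-0.002,-0.133],[-13.5,-6.3,4.0],1],[[0.001,-0.002,-0.133],[-12.5,-8.1,4.1],1],[[0.001,-0.002,-0.133],[-11.3,-9.7,4.1],1],[[0.001,-0.002,-0.133],[-9.9,-11.1,4.1],1],[[0.001,-0.002,-0.133],[-8.3,-12.3,4.2],1],[[0.001,-0.002,-0.133],[-6.6,-13.3,4.2],1],[[0.001,-0.002,-0.133],[-4.8,-14.0,4.2],1],[[0.001,-0.002,-0.133],[-2.9,-14.5,4.2],1]]
[[[0.001,-0.002,-0.133],[-0.9,-14.8,4.2],1]]
```

View pics/t7.png

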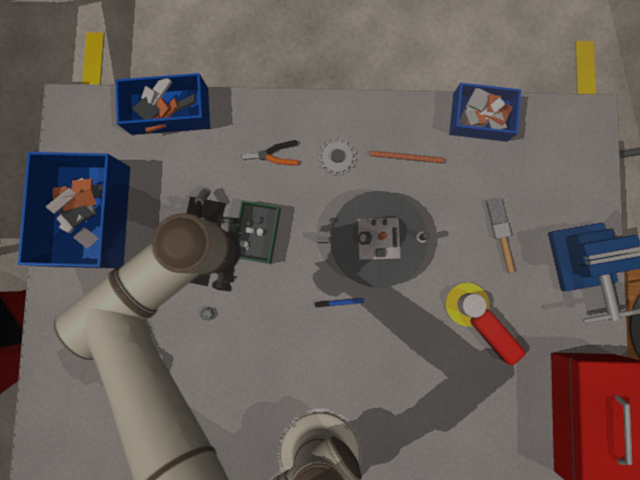

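View pics/s7.png

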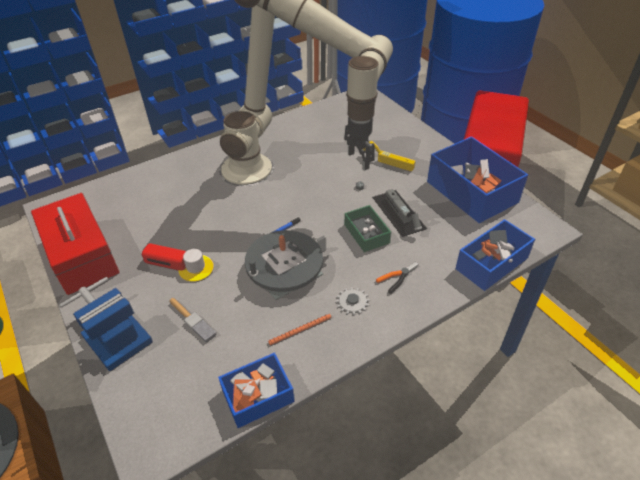

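```bash
cat >> h.py <<'E'
def rect(n,A,z=.06,c=C,h=.18,s=.0005):
    g=np.arange(-h,h,s);X,Y=np.meshgrid(c[0]+g,c[1]+g)
    i=robot.camera_info(n);T=i["world_to_cam"];P=np.stack([X,Y,0*X+z],-1)@T[:3,:3].T+T[:3,3];P=P*[1,-1,-1]
    q=P@i["K"].T;q=(q[...,:2]/q[...,2:]).astype(np.float32)
    return np.uint8(np.clip(cv2.remap(A.astype(np.float32),q[...,0],q[...,1],cv2.INTER_CUBIC),0,255))
E
python3 - <<'E'
from h import *
w=lambda c:C+np.array(c)*.0005-.18
im=rect("top",np.load("top7.npy"));g=im.mean(2)
for th in(85,100,110):
    m=(g>th).astype(np.uint8);mm=np.zeros_like(m);mm[230:490,230:490]=m[230:490,230:490]
    mm=cv2.morphologyEx(mm,cv2.MORPH_CLOSE,np.ones((41,41)))
    k,_=cv2.findContours(mm,cv2.RETR_EXTERNAL,cv2.CHAIN_APPROX_NONE);k=max(k,key=cv2.contourArea)
    r=cv2.minAreaRect(k);print("pyr",w(r[0]).round(4),np.array(r[1])*.5,r[2])
cv2.imwrite("pics/r7t.png",im);cv2.imwrite("pics/r7s.png",rect("scene",np.load("scene7.npy")))
cv2.imwrite("pics/th_s.png",rect("scene",np.load("scene7.npy"),z=.043,c=np.array([.53,.34]),h=.15))
cv2.imwrite("pics/th_t.png",rect("top",cv2.imread("pics/top0.png"),z=.043,c=np.array([.53,.34]),h=.15))
E
```

```text
pyr [ 0.5518 -0.1363] [107.51803589 107.23282623] 3.4064435958862305
pyr [ 0.5315 -0.154 ] [63.22039413 72.04692841] 3.5763344764709473
pyr [ 0.5158 -0.1552] [30.72470856 69.59242249] 3.6522228717803955
```

View pics/r7t.png

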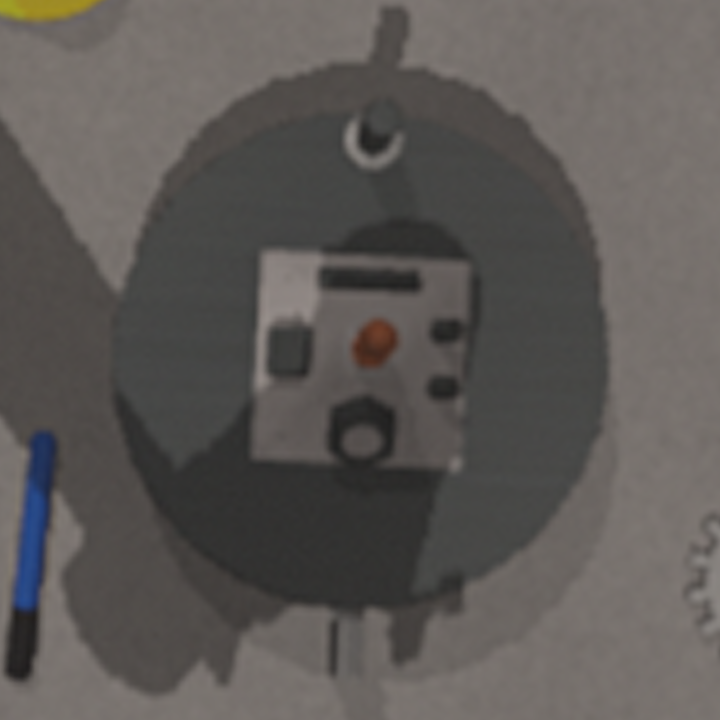

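View pics/r7s.png

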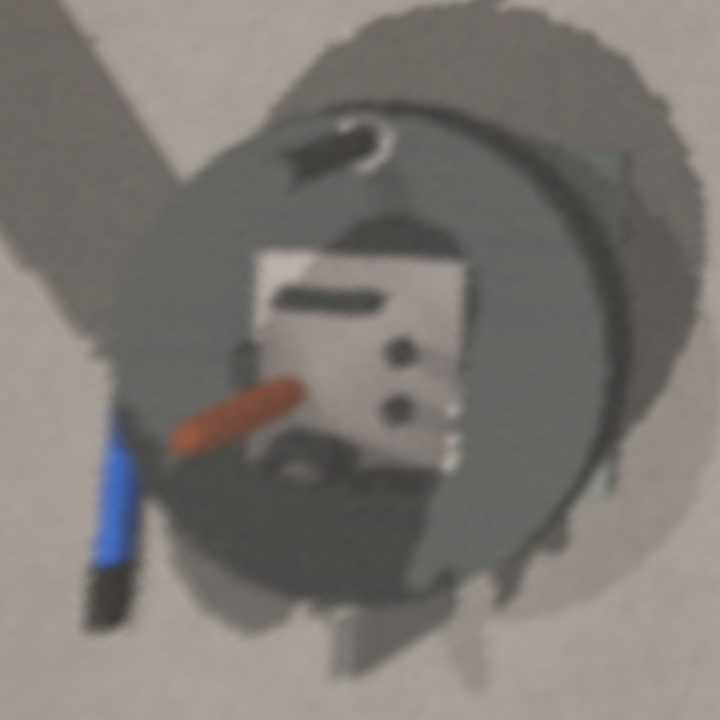

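View pics/th_s.png

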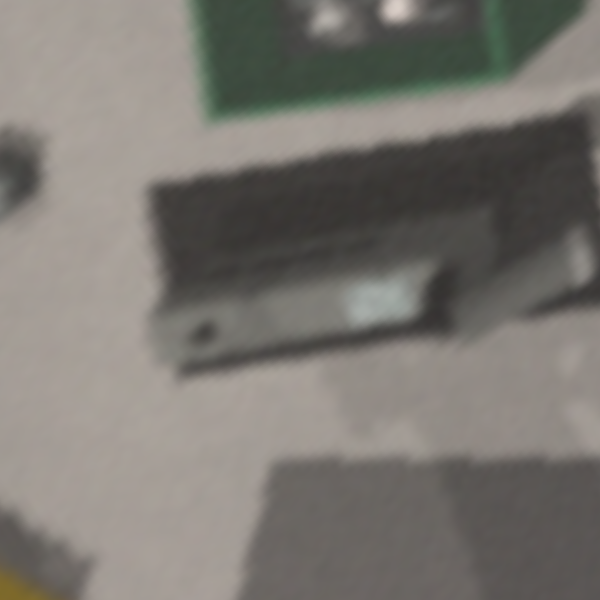

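View pics/th_t.png

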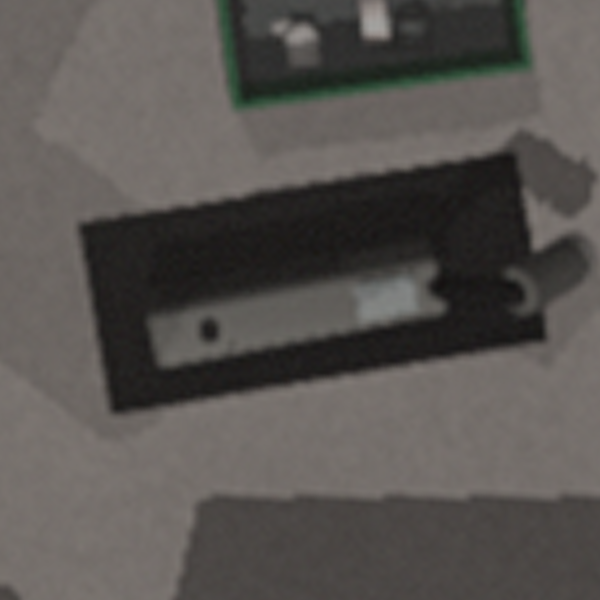

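>>> play_rows --deltas '[[[0, -0.01, -0.133], [-14.7, -2.6, 4], 1], [[0, -0.01, -0.133], [-14.2, -4.5, 4], 1], [[0, 0, -0.133], [-13.5, -6.3, 4], 1], [[0, 0, -0.133], [-12.5, -8.1, 4], 1], [[0, 0, -0.133], [-11.3, -9.7, 4], 1], [[0, 0, -0.133], [-9.9, -11.1, 4], 1], [[0, 0, -0.133], [-8.3, -12.3, 4], 1], [[0, 0, -0.133], [-6.6, -13.3, 4], 1], [[0, 0, -0.133], [-4.8, -14, 4], 1], [[0, 0, -0.133], [-2.9, -14.5, 4], 1]]'

```text
clock: 15.2
position: [0.5282, 0.3249, 0.209]
tool_rot: [[0.956, -0.292, 0.01], [-0.292, -0.956, 0.002], [0.009, -0.005, -1.0]]
force: [0.2, -0.1, -0.1]
opening: 1.0
```

```bash
python3 - <<'E'
from h import *
s=robot.state();print(s["position"],s["force"],s["q"])
rows([(np.array([.528,.347,.12]),rot(258.6))],1,maxmm=30)
E
```

```text
[0.52823985 0.32486395 0.20903731] [ 0.15242428 -0.14642435 -0.12424748] [ 46.69338781  22.19479706  -2.74792409   0.37826992 -64.59121218
  26.15437561]
[[[-0.001,-0.002,-0.024],[-1.9,-5.2,22.3],1],[[-0.001,-0.002,-0.024],[-1.7,-5.2,22.3],1],[[-0.001,-0.002,-0.024],[-1.5,-5.3,22.3],1],[[-0.001,-0.002,-0.024],[-1.3,-5.4,22.3],1]]
```

>>> play_rows --deltas '[[[-0.001, -0.006, -0.024], [-1.9, -5.2, 22], 1], [[0, 0, -0.024], [-1.7, -5.2, 22], 1], [[0, 0, -0.024], [-1.5, -5.3, 22], 1], [[0, 0, -0.024], [-1.3, -5.4, 22], 1], [[0, 0, 0], [0, 0, 0], 1]]'

```text
clock: 15.7
position: [0.5302, 0.3453, 0.1195]
tool_rot: [[0.979, -0.202, 0.006], [-0.202, -0.979, 0.004], [0.005, -0.005, -1.0]]
force: [-0.2, 0.2, -0.5]
opening: 0.996
```

```bash
python3 - <<'E'
from h import *
s=robot.state();print(s["position"],s["force"],s["q"])
rows([(np.array([.528,.347,.12]),rot(258.6))],1,maxmm=30)
snap("scene","s8.png",(330,130,450,250),5)
E
```

```text
[0.53022917 0.34531427 0.11947284] [-0.15017749  0.20783121 -0.48269879] [ 47.74730434  27.97069928  -7.14052349   0.11319465 -54.51450464
  30.51710392]
[[[-0.005,-0.005,-0.005],[-2.5,-1.2,-0.5],1]]
```

View pics/s8.png

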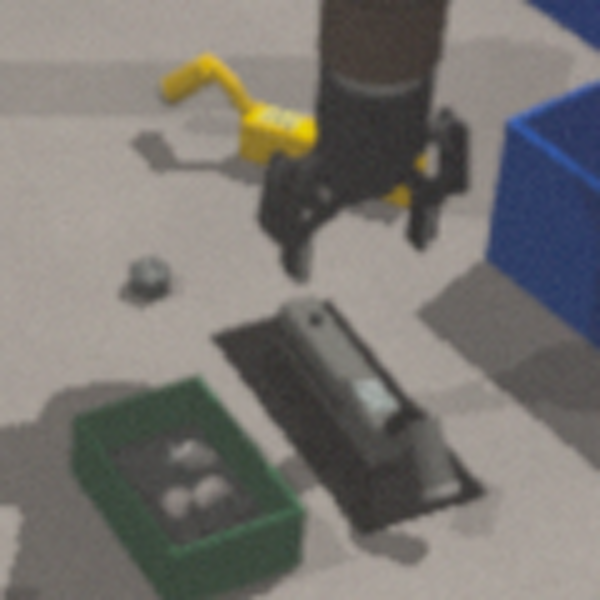

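Candidates: grey thermometer on the black mat (top 197,235 / scene 398,212) versus the yellow look-alike (top 130,335 / scene 390,157) and the red grinder (top 495,330). The grey one on the mat is the target, and the crop shows the gripper above it. Descend.

>>> play_rows --deltas '[[[-0.005, -0.005, -0.005], [-1.5, -1, 25], 1], [[0, 0, 0], [0, 0, 25], 1], [[0, 0, 0], [0, 0, 25], 1], [[0, 0, 0], [0, 0, 18], 1], [[0, 0, 0], [0, 0, 8], 1], [[0, 0, 0], [0, 0, 0], 1]]'

```text
clock: 16.35
position: [0.5382, 0.3486, 0.0297]
tool_rot: [[0.979, -0.204, 0.018], [-0.205, -0.979, 0.013], [0.015, -0.017, -1.0]]
force: [0.0, -0.2, -0.1]
opening: 0.998
```

```bash
python3 - <<'E'
from h import *
s=robot.state();print(s["position"],s["force"],s["q"])
rows([(np.array([.528,.347,.014]),rot(258.6))],1,maxmm=30)
snap("scene","s9.png",(330,130,450,250),5)
E
```

```text
[0.53817903 0.34856862 0.02974599] [ 0.04175701 -0.24455214 -0.14280973] [ 47.47687065  34.23944492 -11.27311093   0.35126989 -43.23181
  30.47226497]
[[[-0.017,-0.015,-0.007],[-9.9,3.9,15.5],1]]
```

View pics/s9.png

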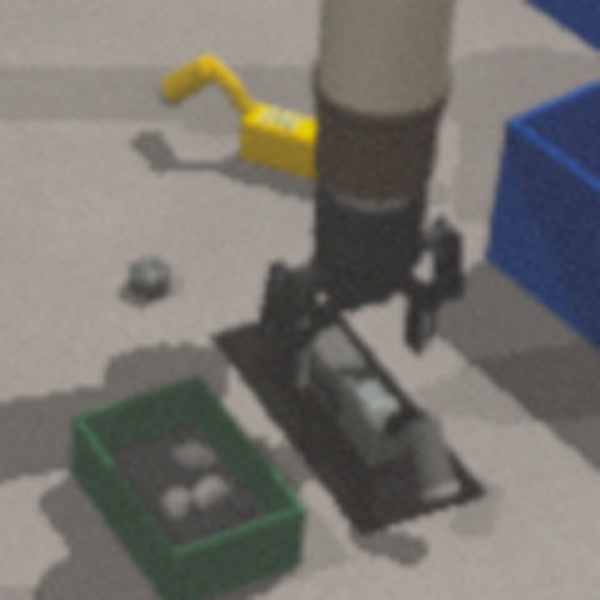

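>>> play_rows --deltas '[[[-0.017, -0.015, -0.007], [-10, 4, 7], 1], [[0, 0, 0], [0, 0, 7], 1], [[0, 0, 0], [0, 0, 0], 1]]'

```text
clock: 16.7
position: [0.5289, 0.3484, 0.0192]
tool_rot: [[0.98, -0.197, 0.004], [-0.197, -0.98, 0.004], [0.003, -0.005, -1.0]]
force: [-0.3, 0.2, -0.9]
opening: 1.002
```

```bash
python3 - <<'E'
from h import *
s=robot.state();print(s["position"],s["force"],s["q"])
rows([(np.array([.528,.347,.014]),rot(258.6))],1,maxmm=30)
E
```

```text
[0.5289163  0.34836663 0.01917688] [-0.34439218  0.24858004 -0.92462926] [ 4.79946378e+01  3.48065284e+01 -1.20201161e+01  2.86714960e-02
 -4.28443073e+01  3.06238622e+01]
[[[-0.005,-0.003,0.001],[-0.6,1.5,5.2],1]]
```

>>> play_rows --deltas '[[[-0.005, -0.003, 0], [-0.6, 1.5, 6], 1], [[0, 0, 0], [0, 0, 0], -1], [[0, 0, 0], [0, 0, 0], -1], [[0, 0, 0], [0, 0, 0], -1], [[0, 0, 0], [0, 0, 0], -1], [[0, 0, 0], [0, 0, 0], -1], [[0, 0, 0], [0, 0, 0], -1]]' --grip_force 60

```text
clock: 17.4
position: [0.5282, 0.3472, 0.0135]
tool_rot: [[0.981, -0.196, 0.0], [-0.196, -0.981, -0.0], [0.001, 0.0, -1.0]]
force: [0.6, 0.0, 0.1]
opening: 0.338
```

```bash
python3 - <<'E'
from h import *
s=robot.state();print(s["position"],s["force"],s["q"])
E
```

```text
[0.5281621  0.34724416 0.0135328 ] [0.61326182 0.0438916  0.07115757] [ 47.98314941  35.2623117  -12.18250166   0.04822885 -42.55167046
  30.64979537]
```

>>> play_rows --deltas '[[[0, 0, 0], [0, 0, -8], -1], [[0, 0, 0], [0, 0, -20], -1], [[0, 0, 0], [0, 0, -30], -1], [[0, 0, 0], [0, 0, -35], -1], [[0, 0, 0], [0, 0, -35], -1], [[0, 0, 0], [0, 0, -35], -1], [[0, 0, 0], [0, 0, -20], -1], [[0, 0, 0], [0, 0, 0], -1]]' --grip_force 80

```text
clock: 18.2
position: [0.5249, 0.3444, 0.1998]
tool_rot: [[0.98, -0.2, -0.011], [-0.2, -0.98, -0.008], [-0.009, 0.01, -1.0]]
force: [0.6, 0.1, -3.2]
opening: 0.337
```

```bash
python3 - <<'E'
from h import *
s=robot.state();print(s["position"],s["force"],s["q"],s["opening"])
rows([(np.array([.5394,.18,.2]),rot(182.9))],-1,maxmm=30,maxdeg=6)
snap("scene","s10.png",(330,130,450,250),5)
E
```

```text
[0.5248657  0.34442259 0.19979412] [ 0.59450089  0.1440933  -3.24124184] [ 47.94236983  23.97910371  -1.10803369  -0.17369943 -65.69461194
  30.61556091] 0.3370560119192783
[[[0.001,0.0,0.101],[3.6,12.2,0.1],-1],[[0.001,0.0,0.101],[4.8,11.7,0.1],-1],[[0.001,0.0,0.101],[6.0,11.2,0.1],-1],[[0.001,0.0,0.101],[7.1,10.5,0.0],-1],[[0.001,0.0,0.101],[8.1,9.8,0.0],-1],[[0.001,0.0,0.101],[9.1,8.9,0.0],-1],[[0.001,0.0,0.101],[9.9,7.9,0.0],-1],[[0.001,0.0,0.101],[10.7,6.9,0.0],-1],[[0.001,0.0,0.101],[11.3,5.7,0.0],-1],[[0.001,0.0,0.101],[11.8,4.6,0.0],-1]]
[[[0.001,0.0,0.101],[12.2,3.3,0.0],-1],[[0.001,0.0,0.101],[12.5,2.1,0.0],-1],[[0.001,0.0,0.101],[12.7,0.8,0.0],-1]]
```

View pics/s10.png

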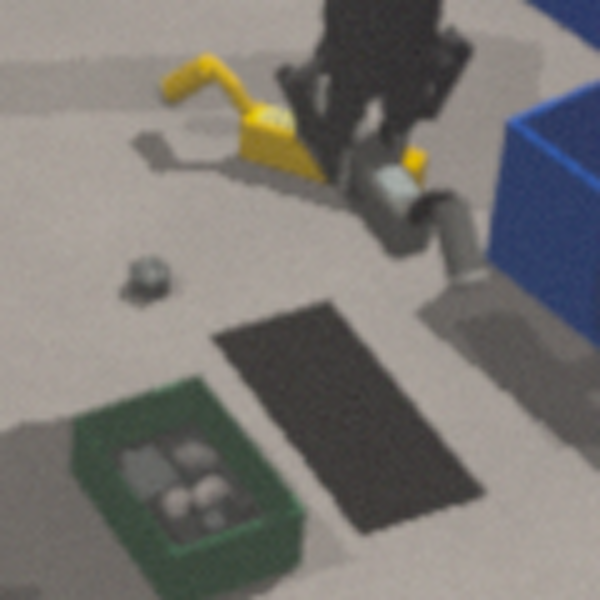

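Held (3.2 N, 80 N grip). It swings to the aiming side next.

>>> play_rows --deltas '[[[0.01, 0.008, 0.101], [3.6, 12.2, 0], -1], [[0, 0, 0.101], [4.8, 11.7, 0], -1], [[0, 0, 0.101], [6, 11.2, 0], -1], [[0, 0, 0.101], [7.1, 10.5, 0], -1], [[0, 0, 0.101], [8.1, 9.8, 0], -1], [[0, 0, 0.101], [9.1, 8.9, 0], -1], [[0, 0, 0.101], [9.9, 7.9, 0], -1], [[0, 0, 0.101], [10.7, 6.9, 0], -1], [[0, 0, 0.101], [11.3, 5.7, 0], -1], [[0, 0, 0.101], [11.8, 4.6, 0], -1]]'

```text
clock: 19.25
position: [0.5201, 0.2067, 0.1739]
tool_rot: [[0.31, -0.95, -0.043], [-0.951, -0.31, -0.024], [0.01, 0.048, -0.999]]
force: [-0.4, -0.1, -3.1]
opening: 0.339
```

```bash
python3 - <<'E'
from h import *
s=robot.state();print(s["position"],s["force"],s["q"],s["opening"])
rows([(np.array([.5394,.13,.19]),rot(182.9))],-1,maxmm=30,maxdeg=6)
E
```

```text
[0.52008535 0.20666159 0.17392511] [-0.35821993 -0.08425265 -3.14575352] [ 38.02919751  19.85971314 -11.4986498   -0.47688683 -61.41813537
 -19.72423888] 0.3386481525358663
[[[0.015,-0.005,0.088],[26.3,2.1,-5.0],-1],[[0.015,-0.005,0.088],[26.4,-0.4,-5.2],-1],[[0.015,-0.005,0.088],[26.2,-2.8,-5.3],-1]]
```

>>> play_rows --deltas '[[[0.02, -0.005, 0.088], [26, 2, -6], -1], [[0.015, -0.005, 0.088], [26, 0, -6], -1], [[0.015, -0.005, 0.088], [26, -2.8, -6], -1], [[0, 0, 0], [0, 0, -2], -1]]'

```text
clock: 19.65
position: [0.5331, 0.1249, 0.1846]
tool_rot: [[0.036, -0.999, -0.014], [-0.999, -0.036, -0.007], [0.007, 0.014, -1.0]]
force: [0.0, 0.6, -2.2]
opening: 0.34
```

```bash
python3 - <<'E'
from h import *
s=robot.state();print(s["position"],s["force"],s["q"],s["opening"])
rows([(np.array([.5394,.106,.150]),rot(182.9))],-1,maxmm=20,maxdeg=6)
E
```

```text
[0.53309561 0.12490278 0.18463318] [ 0.03225263  0.63521673 -2.15337159] [ 3.01301945e+01  1.72119938e+01 -1.38732613e+01 -5.13423657e-02
 -5.97903984e+01 -2.80248668e+01] 0.3399688744356745
[[[0.007,-0.003,-0.007],[9.4,-3.0,17.3],-1],[[0.007,-0.003,-0.007],[9.5,-2.9,17.3],-1]]
```

>>> play_rows --deltas '[[[0.009, -0.004, -0.007], [9, -4, 16], -1], [[0.007, -0.003, -0.007], [9, -3, 16], -1], [[0, 0, 0], [0, 0, 0], -1]]'

```text
clock: 19.95
position: [0.5376, 0.1055, 0.1472]
tool_rot: [[0.05, -0.999, -0.006], [-0.999, -0.05, -0.001], [0.001, 0.006, -1.0]]
force: [-0.4, 0.4, -3.7]
opening: 0.338
```

```bash
python3 - <<'E'
from h import *
s=robot.state();print(s["position"],s["force"],s["q"],s["opening"])
rows([(np.array([.5394,.106,.122]),rot(182.9))],-1,maxmm=20,maxdeg=6)
snap("scene","s11.png",(235,165,355,285),5);snap("top","t11.png",(270,180,430,290),5)
E
```

```text
[0.5375753  0.10546313 0.14716577] [-0.39484289  0.44895655 -3.67295573] [ 27.99829422  19.17151636 -17.01064157  -0.13236863 -54.12191114
 -25.05620664] 0.3380712597989392
[[[0.003,0.0,0.0],[-0.2,-1.0,12.6],-1],[[0.003,0.0,0.0],[-0.2,-1.0,12.6],-1]]
```

View pics/s11.png

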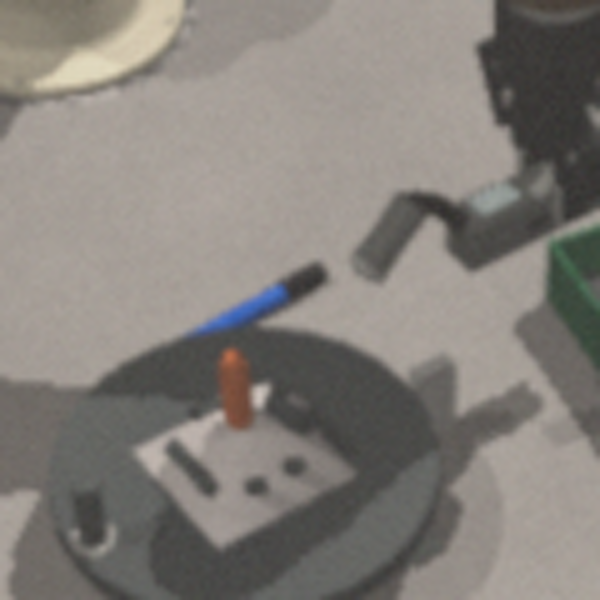

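View pics/t11.png

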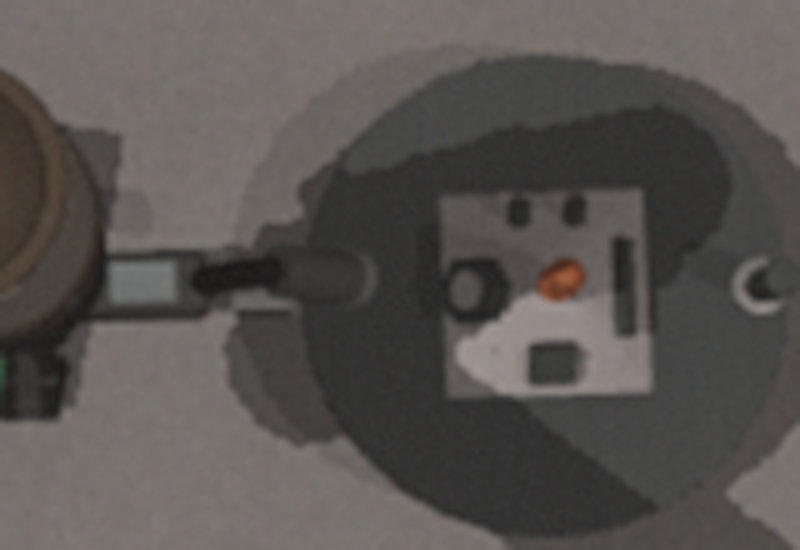

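```bash
python3 - <<'E'
from h import *
s=robot.state();p,Rm=s["position"],s["tool_rot"]
x,y=Rm[:,0],-Rm[:,1];z=-Rm[:,2]
O=p-z*.0105
def cp(n,P):
    q=proj(n,P);b,k=((235,165),5) if n=="scene" else ((270,180),5)
    return ((q-b+.5)*k-.5).round(0)
lens=O+.145*x+.032*z
rim=lens+.012*.7071*(x+z);rear=lens-.055*.7071*(x-z);rr=rear+.012*.7071*(x+z)
for nm,P in dict(lens=lens,rim=rim,lowrim=lens-.012*.7071*(x+z),rear=rear,hfl=O+.075*x+.015*y+.04*z,hfr=O+.075*x-.015*y+.04*z,hfb=O+.075*x-.015*y).items(): print(nm,P.round(4),cp("scene",P),cp("top",P))
d=np.array([-.0506,.9987]);nut=np.r_[C+.041*d,.087];print("nut",nut,cp("scene",nut),cp("top",nut))
E
```

```text
lens [ 0.5468 -0.038   0.171 ] [367. 274.] [360. 275.]
rim [ 0.5472 -0.0465  0.1795] [355. 269.] [379. 273.]
lowrim [ 0.5463 -0.0296  0.1625] [378. 278.] [341. 278.]
rear [0.5448 0.0008 0.2099] [416. 202.] [276. 269.]
hfl [0.5581 0.0326 0.179 ] [472. 232.] [208. 246.]
hfr [0.5282 0.0311 0.179 ] [444. 206.] [209. 310.]
hfb [0.5282 0.0311 0.139 ] [445. 253.] [212. 318.]
nut [ 0.5494254 -0.0953533  0.087    ] [297. 407.] [469. 290.]
```

```bash
python3 - <<'E'
from h import *
im=cv2.imread("pics/raw_s11.png");crop(im,"s11z.png",(298,190,358,228),13)
E
```

```text
(no output)
```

View pics/s11z.png

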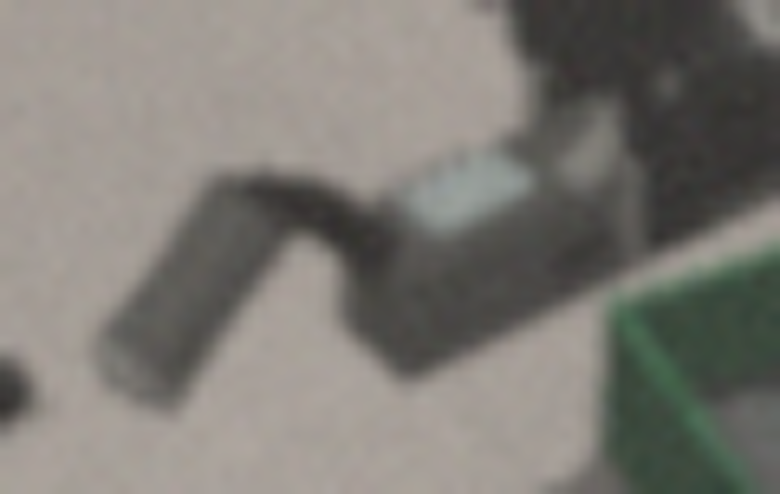

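```bash
python3 - <<'E'
from h import *
rows([(np.array([.5407,.106,.120]),rot(182.9))],-1,maxmm=14,maxdeg=6)
E
```

```text
[[[0.0,0.0,0.0],[0.3,-0.5,9.9],-1],[[0.0,0.0,0.0],[0.3,-0.5,9.9],-1],[[0.0,0.0,0.0],[0.3,-0.5,9.9],-1]]
```

>>> play_rows --deltas '[[[0.003, 0, 0], [0.3, -1.5, 9], -1], [[0, 0, 0], [0.3, -1, 9], -1], [[0, 0, 0], [0.3, -0.5, 8], -1], [[0, 0, 0], [0, 0, 0], -1]]'

```text
clock: 20.45
position: [0.5432, 0.1084, 0.1224]
tool_rot: [[0.054, -0.999, 0.004], [-0.999, -0.054, 0.002], [-0.001, -0.004, -1.0]]
force: [-0.4, -0.4, -3.4]
opening: 0.34
```

```bash
python3 - <<'E'
from h import *
s=robot.state();print(s["position"],s["force"],s["q"],s["opening"])
rows([(np.array([.5407,.106,.120]),rot(182.9))],-1,maxmm=20,maxdeg=6)
E
```

```text
[0.54318796 0.10835966 0.12244605] [-0.4256527  -0.36743288 -3.36832298] [ 2.80659531e+01  2.10543675e+01 -1.83445027e+01  3.64880709e-02
 -5.03426123e+01 -2.49846734e+01] 0.33953341650574004
[[[-0.004,0.001,0.004],[2.2,2.6,2.4],-1]]
```

>>> play_rows --deltas '[[[-0.004, 0, 0.003], [2.2, 2.5, 2], -1], [[0, 0, 0], [0, 0, 0], -1]]'

```text
clock: 20.65
position: [0.5407, 0.1061, 0.1201]
tool_rot: [[0.051, -0.999, -0.0], [-0.999, -0.051, 0.001], [-0.001, 0.0, -1.0]]
force: [0.4, 0.3, -2.9]
opening: 0.336
```

```bash
python3 - <<'E'
from h import *
s=robot.state();print(s["position"],s["force"],s["q"],s["opening"])
rows([(np.array([.5407,.106,.120]),rot(182.9))],-1,maxmm=20,maxdeg=6)
p,Rm=s["position"],s["tool_rot"];x,z=Rm[:,0],-Rm[:,2]
lens=p-z*.0105+.145*x+.032*z;d=np.array([-.0506,.9987]);nut=np.r_[C+.041*d,.087];a=(x-z)/2**.5
v=nut-lens;print("lens",lens,"dist",v@a,"miss",v-a*(v@a))
A=np.mean([robot.read_camera("top").astype(float) for _ in range(3)],0)[:,:,::-1]
B=np.mean([robot.read_camera("scene").astype(float) for _ in range(3)],0)[:,:,::-1]
np.save("top12.npy",A);np.save("scene12.npy",B)
crop(np.uint8(A),"t12.png",(270,180,430,290),5);crop(np.uint8(B),"s12.png",(265,195,345,265),9)
def cp(n,P):
    q=proj(n,P);b,k=((265,195),9) if n=="scene" else ((270,180),5)
    return ((q-b+.5)*k-.5).round(0)
y=-Rm[:,1];O=p-z*.0105
for nm,P in dict(lens=lens,rim=lens+.012*.7071*(x+z),nut=nut,hfl=O+.075*x+.015*y+.04*z,hflb=O+.075*x+.015*y,hfr=O+.075*x-.015*y+.04*z).items(): print(nm,P.round(4),cp("scene",P),cp("top",P))
E
```

```text
[0.54067541 0.10612677 0.12011524] [ 0.40090936  0.31478988 -2.8729066 ] [ 27.92456605  21.08147231 -18.66215655  -0.09180081 -50.24363195
 -24.9172562 ] 0.33593557778942335
[[[0.0,0.001,0.001],[0.1,0.0,0.1],-1]]
lens [ 0.54814238 -0.0387068   0.14143967] dist 0.07854185057885715 miss [-0.00155273 -0.00124884  0.001165  ]
lens [ 0.5481 -0.0387  0.1414] [394. 288.] [359. 279.]
rim [ 0.5486 -0.0472  0.1499] [373. 280.] [378. 277.]
nut [ 0.5494 -0.0954  0.087 ] [264. 463.] [469. 290.]
hfl [0.5595 0.032  0.1495] [581. 213.] [211. 250.]
hflb [0.5595 0.032  0.1095] [582. 294.] [214. 259.]
hfr [0.5296 0.0304 0.1495] [531. 166.] [213. 313.]
```

View pics/s12.png

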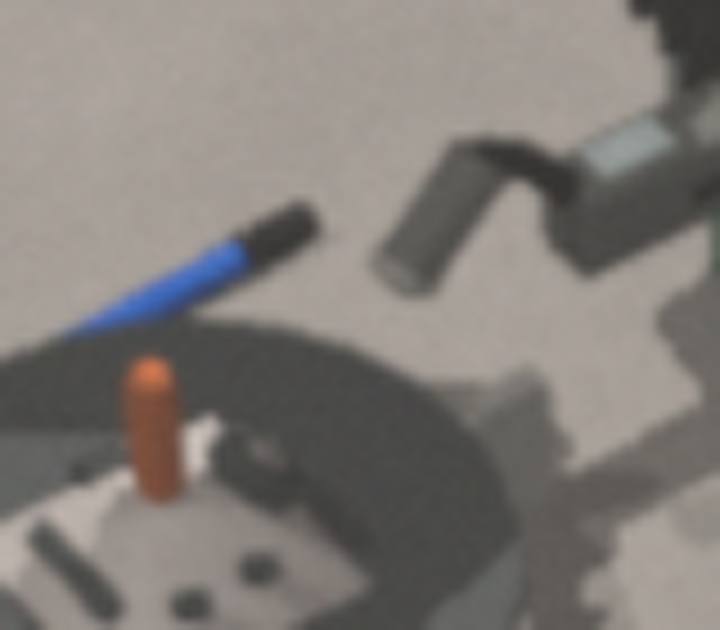

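View pics/t12.png

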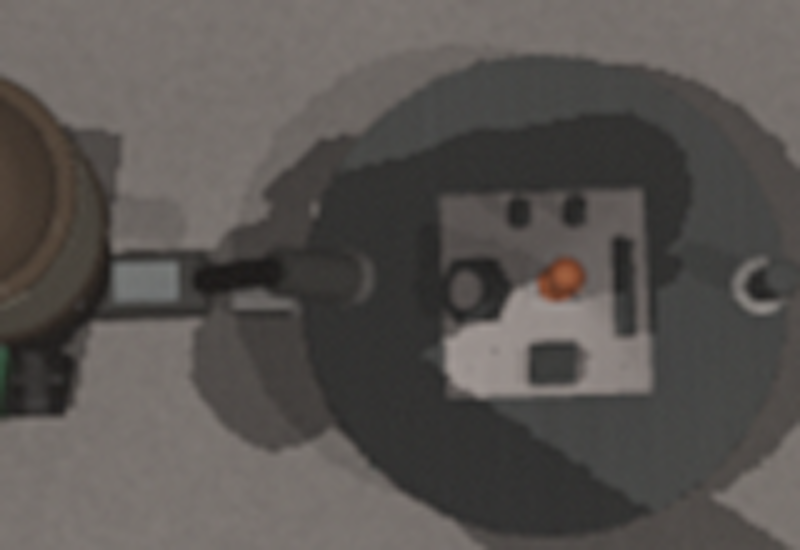

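Aim computed: about 8 cm, with a miss under 3 mm. Both views agree once the common bias is removed. Hold still.

>>> play_rows --deltas '[[[0, 0, 0], [0, 0, 0], -1], [[0, 0, 0], [0, 0, 0], -1], [[0, 0, 0], [0, 0, 0], -1], [[0, 0, 0], [0, 0, 0], -1], [[0, 0, 0], [0, 0, 0], -1], [[0, 0, 0], [0, 0, 0], -1], [[0, 0, 0], [0, 0, 0], -1], [[0, 0, 0], [0, 0, 0], -1], [[0, 0, 0], [0, 0, 0], -1], [[0, 0, 0], [0, 0, 0], -1]]'

```text
clock: 21.95
position: [0.5416, 0.1065, 0.1212]
tool_rot: [[0.052, -0.999, 0.002], [-0.999, -0.052, 0.002], [-0.002, -0.002, -1.0]]
force: [-0.0, 0.4, -2.0]
opening: 0.336
```

>>> play_rows --deltas '[[[0, 0, 0], [0, 0, 0], -1], [[0, 0, 0], [0, 0, 0], -1], [[0, 0, 0], [0, 0, 0], -1], [[0, 0, 0], [0, 0, 0], -1], [[0, 0, 0], [0, 0, 0], -1], [[0, 0, 0], [0, 0, 0], -1], [[0, 0, 0], [0, 0, 0], -1], [[0, 0, 0], [0, 0, 0], -1], [[0, 0, 0], [0, 0, 0], -1], [[0, 0, 0], [0, 0, 0], -1]]'

```text
clock: 22.95
position: [0.5416, 0.1065, 0.1212]
tool_rot: [[0.052, -0.999, 0.002], [-0.999, -0.052, 0.002], [-0.002, -0.002, -1.0]]
force: [0.1, 0.3, -3.7]
opening: 0.34
```

>>> play_rows --deltas '[[[0, 0, 0], [0, 0, 0], -1], [[0, 0, 0], [0, 0, 0], -1], [[0, 0, 0], [0, 0, 0], -1], [[0, 0, 0], [0, 0, 0], -1], [[0, 0, 0], [0, 0, 0], -1], [[0, 0, 0], [0, 0, 0], -1], [[0, 0, 0], [0, 0, 0], -1], [[0, 0, 0], [0, 0, 0], -1], [[0, 0, 0], [0, 0, 0], -1], [[0, 0, 0], [0, 0, 0], -1]]'

```text
clock: 23.95
position: [0.5416, 0.1065, 0.1212]
tool_rot: [[0.052, -0.999, 0.002], [-0.999, -0.052, 0.002], [-0.002, -0.002, -1.0]]
force: [0.4, -0.1, -3.0]
opening: 0.335
```

```bash
python3 - <<'E'
from h import *
rows([(np.array([.5407,.125,.20]),rot(182.9)),(np.array([.525,.2,.2]),rot(195)),(np.array([.53,.346,.2]),rot(259.5))],-1,maxmm=30,maxdeg=6)
E
```

```text
[[[-0.001,0.001,0.0],[-6.2,-0.1,-26.3],-1],[[-0.001,0.001,0.0],[-6.2,-0.1,-26.3],-1],[[-0.001,0.001,0.0],[-6.2,0.0,-26.3],-1],[[0.0,0.0,-0.07],[-25.2,4.0,0.0],-1],[[0.0,0.0,-0.07],[-25.4,2.2,0.0],-1],[[0.0,0.0,-0.07],[-25.5,0.4,0.0],-1],[[0.0,0.0,-0.102],[-12.7,-3.9,0.0],-1],[[0.0,0.0,-0.102],[-12.2,-5.2,0.0],-1],[[0.0,0.0,-0.102],[-11.7,-6.4,0.0],-1],[[0.0,0.0,-0.102],[-10.9,-7.5,0.0],-1]]
[[[0.0,0.0,-0.102],[-10.1,-8.6,0.0],-1],[[0.0,0.0,-0.102],[-9.2,-9.6,0.0],-1],[[0.0,0.0,-0.102],[-8.2,-10.5,0.0],-1],[[0.0,0.0,-0.102],[-7.0,-11.3,0.0],-1],[[0.0,0.0,-0.102],[-5.8,-11.9,0.0],-1],[[0.0,0.0,-0.102],[-4.6,-12.5,0.0],-1],[[0.0,0.0,-0.102],[-3.3,-12.9,0.0],-1]]
```

>>> play_rows --deltas '[[[0, 0, 0], [-4, 0, -15], -1], [[0, 0, 0], [-6.2, 0, -26], -1], [[0, 0, 0], [-6.2, 0, -26], -1], [[0, 0, 0], [-6.2, 0, -20], -1], [[0, 0, -0.07], [-25.2, 4, -2], -1], [[0, 0, -0.07], [-25.4, 2.2, -2], -1], [[0, 0, -0.07], [-25.5, 0.4, -2], -1], [[0, 0, -0.1], [-12.7, -3.9, -2], -1], [[0, 0, -0.1], [-12.2, -5.2, -2], -1], [[0, 0, -0.1], [-11.7, -6.4, -2], -1]]'

```text
clock: 24.95
position: [0.5234, 0.2465, 0.2236]
tool_rot: [[0.546, -0.838, -0.001], [-0.838, -0.546, 0.002], [-0.003, -0.0, -1.0]]
force: [-0.1, -0.2, -2.3]
opening: 0.339
```

```bash
python3 - <<'E'
from h import *
s=robot.state();print(s["position"],s["force"],s["opening"])
rows([(np.array([.53,.346,.17]),rot(259.5))],-1,maxmm=30,maxdeg=6)
E
```

```text
[0.52344461 0.24648236 0.22361902] [-0.10601382 -0.19597561 -2.27366888] 0.3386799096112957
[[[0.0,0.0,-0.101],[-10.0,-7.5,6.7],-1],[[0.0,0.0,-0.101],[-9.2,-8.4,6.7],-1],[[0.0,0.0,-0.101],[-8.3,-9.3,6.7],-1],[[0.0,0.0,-0.101],[-7.3,-10.1,6.7],-1],[[0.0,0.0,-0.101],[-6.2,-10.8,6.7],-1],[[0.0,0.0,-0.101],[-5.1,-11.4,6.7],-1],[[0.0,0.0,-0.101],[-3.9,-11.8,6.7],-1],[[0.0,0.0,-0.101],[-2.7,-12.2,6.7],-1]]
```

>>> play_rows --deltas '[[[0, 0, -0.101], [-10, -7.5, 6], -1], [[0, 0, -0.101], [-9.2, -8.4, 6], -1], [[0, 0, -0.101], [-8.3, -9.3, 6], -1], [[0, 0, -0.101], [-7.3, -10.1, 6], -1], [[0, 0, -0.101], [-6.2, -10.8, 6], -1], [[0, 0, -0.101], [-5.1, -11.4, 6], -1], [[0, 0, -0.101], [-3.9, -11.8, 6], -1], [[0, 0, -0.101], [-2.7, -12.2, 6], -1], [[0, 0, 0], [0, 0, 0], -1]]'

```text
clock: 25.85
position: [0.527, 0.3514, 0.1726]
tool_rot: [[0.989, -0.148, -0.004], [-0.148, -0.989, 0.001], [-0.004, -0.0, -1.0]]
force: [0.2, -0.4, -2.9]
opening: 0.338
```

```bash
python3 - <<'E'
from h import *
s=robot.state();print(s["position"],s["force"],s["opening"])
rows([(np.array([.53,.346,.05]),rot(259.5))],-1,maxmm=22,maxdeg=6)
E
```

```text
[0.52700024 0.35135866 0.17256337] [ 0.17614118 -0.39168628 -2.86233268] 0.3382563439446043
[[[0.0,0.001,0.006],[0.7,0.8,20.4],-1],[[0.0,0.001,0.006],[0.7,0.8,20.4],-1],[[0.0,0.001,0.006],[0.7,0.8,20.4],-1],[[0.0,0.001,0.006],[0.7,0.8,20.4],-1],[[0.0,0.001,0.006],[0.7,0.8,20.4],-1],[[0.0,0.001,0.006],[0.7,0.8,20.4],-1]]
```

>>> play_rows --deltas '[[[0, 0, 0.006], [-0.5, 0.8, 20], -1], [[0, 0, 0.006], [-0.5, 0.8, 20], -1], [[0, 0, 0.006], [-0.5, 0.8, 20], -1], [[0, 0, 0.006], [-0.5, 0.8, 20], -1], [[0, 0, 0.006], [-0.5, 0.8, 20], -1], [[0, 0, 0.006], [-0.5, 0.8, 18], -1], [[0, 0, 0], [0, 0, 0], -1]]'

```text
clock: 26.55
position: [0.5236, 0.3446, 0.0532]
tool_rot: [[0.98, -0.2, -0.002], [-0.2, -0.98, 0.001], [-0.002, -0.0, -1.0]]
force: [-0.9, -0.7, -2.9]
opening: 0.338
```

```bash
python3 - <<'E'
from h import *
s=robot.state();print(s["position"],s["force"],s["opening"])
rows([(np.array([.53,.346,.022]),rot(259.5))],-1,maxmm=15,maxdeg=6)
E
```

```text
[0.52356083 0.34459784 0.05320277] [-0.85937301 -0.72393755 -2.94580657] 0.33764372929548925
[[[0.0,0.001,-0.006],[2.0,-0.9,10.4],-1],[[0.0,0.001,-0.006],[2.0,-0.9,10.4],-1],[[0.0,0.001,-0.006],[2.0,-0.9,10.4],-1]]
```

>>> play_rows --deltas '[[[0, 0, -0.006], [2, -0.9, 10], -1], [[0, 0, -0.006], [2, -0.9, 10], -1], [[0, 0, -0.006], [2, -0.9, 10], -1], [[0, 0, 0], [0, 0, 0], -1]]'

```text
clock: 26.95
position: [0.5324, 0.347, 0.024]
tool_rot: [[0.983, -0.183, 0.002], [-0.183, -0.983, 0.004], [0.001, -0.004, -1.0]]
force: [-0.3, 0.0, -2.6]
opening: 0.339
```

```bash
python3 - <<'E'
from h import *
s=robot.state();print(s["position"],s["force"],s["opening"])
rows([(np.array([.53,.346,.0145]),rot(259.5))],-1,maxmm=15,maxdeg=6)
snap("scene","s13.png",(330,130,450,250),5)
E
```

```text
[0.53237457 0.34695767 0.02400225] [-0.30566195  0.02221562 -2.62050656] 0.3386906050951705
[[[-0.004,-0.001,0.0],[-2.2,1.4,9.5],-1]]
```

View pics/s13.png

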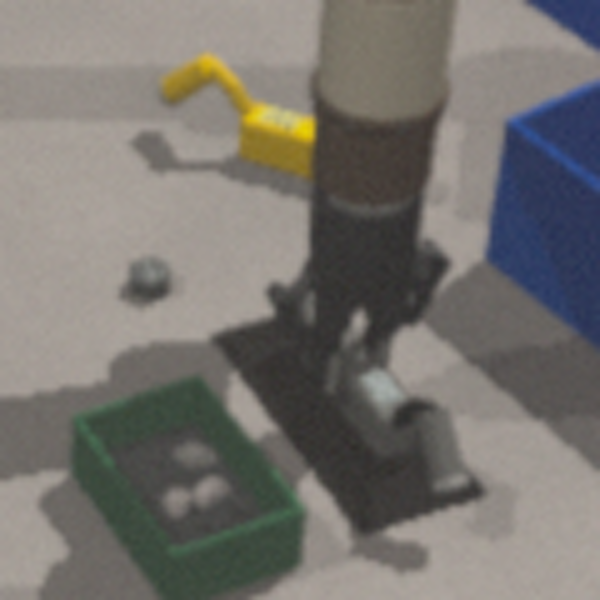

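Over the mat; ~10 mm to go, in small steps.

>>> play_rows --deltas '[[[-0.004, 0, 0], [-1, 0.5, 4], -1], [[0, 0, 0], [0, 0, 3], -1], [[0, 0, 0], [0, 0, 1.5], -1], [[0, 0, 0], [0, 0, 0], -1]]'

```text
clock: 27.4
position: [0.5323, 0.3479, 0.017]
tool_rot: [[0.983, -0.182, 0.004], [-0.182, -0.983, 0.002], [0.004, -0.003, -1.0]]
force: [-0.9, -0.1, -3.4]
opening: 0.336
```

```bash
python3 - <<'E'
from h import *
s=robot.state();print(s["position"],s["tool_rot"].round(3),s["force"],s["opening"])
E
```

```text
[0.53233937 0.3478706  0.01702099] [[ 0.983 -0.182  0.004]
 [-0.182 -0.983  0.002]
 [ 0.004 -0.003 -1.   ]] [-0.9109927  -0.09962216 -3.42659895] 0.33643299078148764
```

>>> play_rows --deltas '[[[-0.002, -0.004, 0], [0, 0, 1.5], -1], [[0, 0, 0], [0, 0, 1.5], -1], [[0, 0, 0], [0, 0, 0], -1]]'

```text
clock: 27.7
position: [0.5325, 0.3481, 0.0143]
tool_rot: [[0.983, -0.182, 0.0], [-0.182, -0.983, 0.001], [-0.0, -0.001, -1.0]]
force: [0.2, -0.4, -3.6]
opening: 0.337
```

>>> play_rows --deltas '[[[0, 0, 0], [0, 0, 1], -1], [[0, 0, 0], [0, 0, 0.7], -1], [[0, 0, 0], [0, 0, 0], -1]]'

```text
clock: 28.0
position: [0.5327, 0.3484, 0.0137]
tool_rot: [[0.983, -0.182, 0.001], [-0.182, -0.983, 0.002], [0.001, -0.002, -1.0]]
force: [1.1, -0.0, -3.1]
opening: 0.34
```

>>> play_rows --deltas '[[[0, 0, 0], [0, 0, 1.2], -1], [[0, 0, 0], [0, 0, 0], -1]]'

```text
clock: 28.2
position: [0.5329, 0.3487, 0.0137]
tool_rot: [[0.983, -0.181, 0.002], [-0.181, -0.983, 0.002], [0.001, -0.002, -1.0]]
force: [-0.7, 0.5, -2.8]
opening: 0.341
```

>>> play_rows --deltas '[[[0, 0, 0], [0, 0, 2.2], -1], [[0, 0, 0], [0, 0, 0], -1]]'

```text
clock: 28.4
position: [0.5332, 0.349, 0.014]
tool_rot: [[0.984, -0.18, 0.003], [-0.18, -0.984, 0.002], [0.002, -0.003, -1.0]]
force: [0.5, -0.6, -4.1]
opening: 0.339
```

>>> play_rows --deltas '[[[-0.003, -0.003, 0], [0, 0, 2], -1]]'

```text
clock: 28.5
position: [0.5333, 0.3492, 0.0135]
tool_rot: [[0.984, -0.179, -0.0], [-0.179, -0.984, -0.0], [-0.0, 0.0, -1.0]]
force: [-7.6, -2.6, 17.5]
opening: 0.338
```

```bash
python3 - <<'E'
from h import *
s=robot.state();print(s["position"],s["tool_rot"].round(4),s["force"],s["ft_torque"],s["tau"].round(2),s["qvel"].round(2))
snap("scene","s14.png",(370,180,435,240),11)
E
```

```text
[0.53331536 0.34918615 0.01353735] [[ 9.838e-01 -1.794e-01 -3.000e-04]
 [-1.794e-01 -9.838e-01 -4.000e-04]
 [-2.000e-04  4.000e-04 -1.000e+00]] [-7.58350739 -2.64631507 17.47622526] [-0.57347468  1.94979677 -0.06731806] [ -1.2  -36.64  12.59   2.76   1.82   0.08] [-0.08  1.02  2.17 -0.46 -4.05  0.7 ]
```

View pics/s14.png

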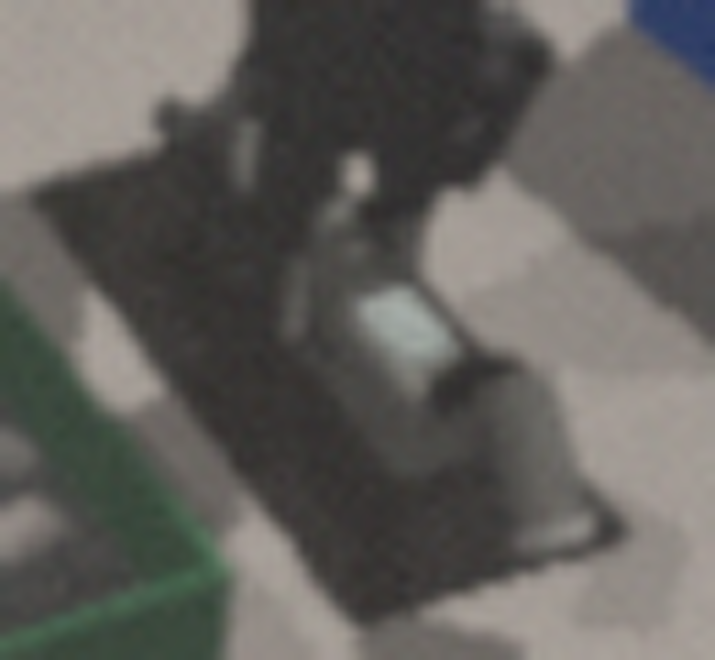

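It is on the mat (upward contact force). One row to relax, then release.

>>> play_rows --deltas '[[[0, 0, 0], [0, 0, 0], -1], [[0, 0, 0], [0, 0, 0], 0.2], [[0, 0, 0], [0, 0, 0], 0.6], [[0, 0, 0], [0, 0, 0], 1], [[0, 0, 0], [0, 0, 0], 1], [[0, 0, 0], [0, 0, 0], 1]]'

```text
clock: 29.15
position: [0.5347, 0.35, 0.013]
tool_rot: [[0.984, -0.179, 0.002], [-0.179, -0.984, 0.001], [0.001, -0.001, -1.0]]
force: [0.1, -0.8, 0.6]
opening: 0.999
```

```bash
python3 - <<'E'
from h import *
s=robot.state();print(s["position"],s["tool_rot"].round(4),s["force"],s["opening"])
snap("scene","s15.png",(370,180,435,240),11)
E
```

```text
[0.5346838  0.34999156 0.01300784] [[ 0.9838 -0.1792  0.0017]
 [-0.1792 -0.9838  0.0011]
 [ 0.0015 -0.0014 -1.    ]] [ 0.08952884 -0.84290561  0.61038208] 0.9987824324324323
```

View pics/s15.png

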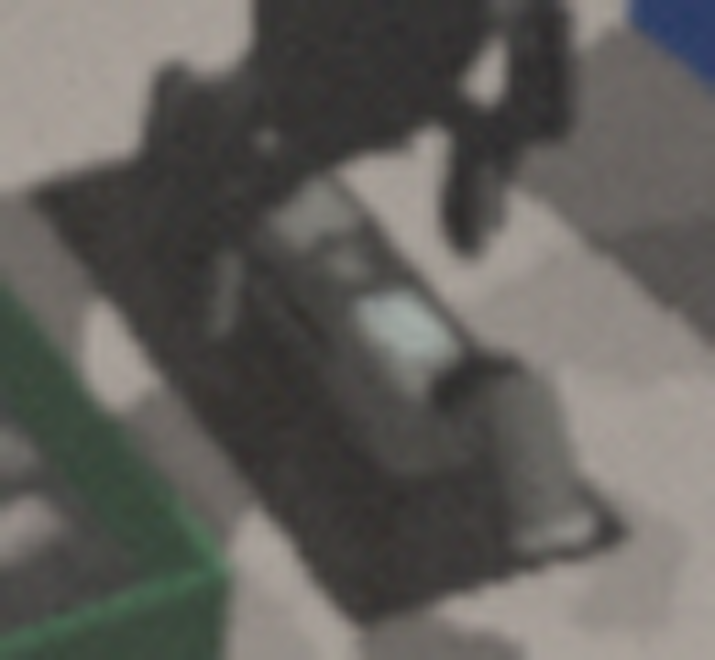

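Clear on both sides. Rise straight up, then pull back so the cameras can see.

>>> play_rows --deltas '[[[0, 0, 0], [0, 0, -12], 1], [[0, 0, 0], [0, 0, -25], 1], [[0, 0, 0], [0, 0, -35], 1], [[0, 0, 0], [0, 0, -40], 1], [[0, 0, 0], [0, 0, -45], 1], [[0, 0, 0], [0, 0, -45], 1], [[0, 0, 0], [-40, 0, 0], 1], [[0, 0, 0], [-40, 0, 0], 1], [[0, 0, 0], [-40, 0, 0], 1]]'

```text
clock: 30.1
position: [0.4182, 0.3715, 0.2305]
tool_rot: [[0.983, -0.186, 0.008], [-0.186, -0.983, 0.007], [0.007, -0.008, -1.0]]
force: [-1.2, 0.8, 0.7]
opening: 1.001
```

```bash
python3 - <<'E'
from h import *
s=robot.state();print(s["position"],s["force"],s["clock"])
a=snap("top","t16.png");b=snap("scene","s16.png")
cv2.imwrite("pics/r16t.png",rect("top",a));cv2.imwrite("pics/r16th.png",rect("top",a,z=.003,c=np.array([.54,.34]),h=.15))
E
```

```text
[0.41821266 0.37150258 0.23048475] [-1.19824243  0.77029889  0.73750035] 30.1
```

View pics/t16.png

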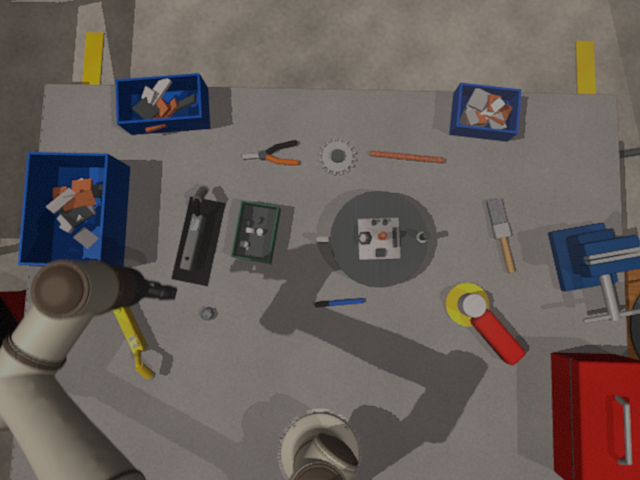

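View pics/s16.png

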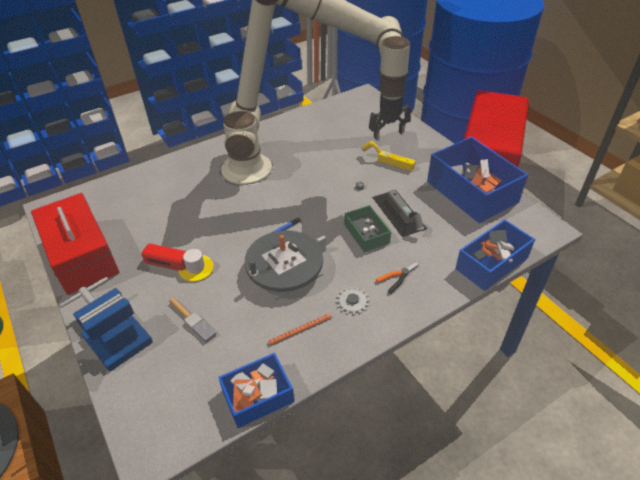

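View pics/r16t.png

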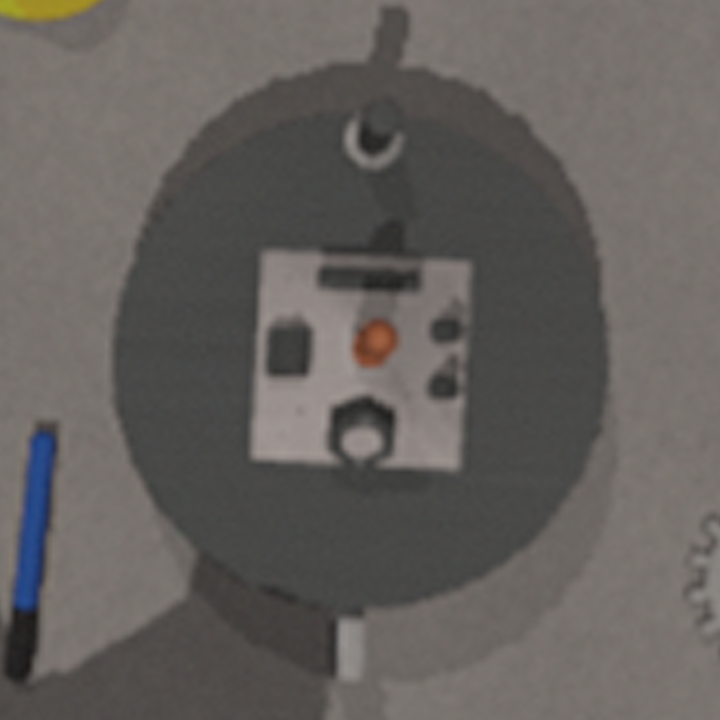

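View pics/r16th.png

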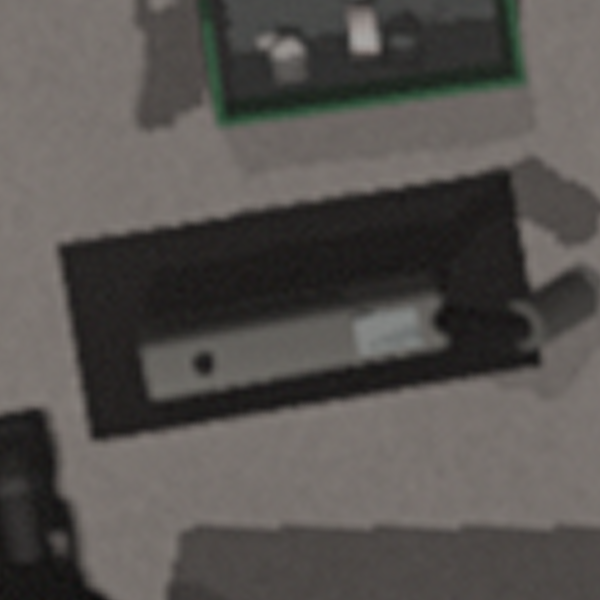

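```bash
python3 - <<'E'
from h import *
print(robot.finish_job())
E
```

```text
the job is handed in; nothing more can be done
None
```

The job was carried out in the order asked and handed in at about 30 s; no verdict was reported.

- **Turntable:** I gripped the crank peg and led the disc about 207° clockwise. My first check showed about 1.4° still to go, so I re-gripped the peg and nudged it. The final pictures put the nut face within about 1° of the pointer. The estimates from the foot edges, the peg and the pointer differ by roughly 0.5–1°.
- **Aiming:** I took the grey thermometer from the mat, not the yellow look-alike. I held it with the lens about 79–80 mm from the nut, with a computed miss of about 2–3 mm. It stayed still for about 3 s, with the arm pose unchanged to 0.1 mm over the last 2 s, and I saw no sign of contact. The scene camera showed the nut and the thermometer both about 1.5–2 px higher than calculated. I treated that as camera bias because the offset between the two fitted.
- **Laying back:** I set it down gently. The last small downward step showed about 17 N of contact force before I let go. The final views show it upright, with its whole handle on the mat, nearly where it first lay.
- **Bench:** the other things look unmoved, and the gripper is clear of everything.

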